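# Roll two spare mixer rollers on the levelling plate, fit the true one, reject the bent one

### The job

One of the two spare rollers lying on the levelling plate has a bent axle. Roll each of them in turn, one after the other, along the plate in one direction for well over one full turn, watching whether its axle ends run true or one wobbles up and down; then lay the roller that runs true in the two bearings of the empty place of the tube roller mixer, and lay the bent one flat in the steel tray. Set the rollers down gently without letting them fall or roll off the plate, and leave the screwdriver, the wrench and the jar where they are.

Things in the scene. Friction and masses are not known exactly. Their poses are not given: they have to be found in the camera images.
- roller_1_mid (a point): middle of one of two look-alike spare mixer rollers, on its axis, 13 mm above the plate: black plastic sleeve 26 mm in diameter, 200 mm long, on a steel axle 8 mm in diameter that stands out 30 mm at each end; 260 mm overall, about 0.2 kg. The x axis runs along the roller and turns with it. On one of the two, not told which, the axle end at end_b is bent.
- roller_1: the same roller, origin at roller_1_mid. Smooth: it slides easily against the fingers and grips the plate better, so that a push from the side rolls it (82 mm a turn); let go, it coasts on only a little.
- roller_1_end_a (a point): centre of the end face of that roller's axle on its -x side, 130 mm from roller_1_mid
- roller_1_end_b (a point): centre of the end face of the axle at the other end; on a straight roller in line with end_a and mid; on the bent one 6 mm off that line (bent by 11 degrees where it leaves the sleeve), so that as the roller is rolled this end goes round, 6 mm up and 6 mm down, clear of the plate
- roller_2_mid (a point): middle of one of two look-alike spare mixer rollers, on its axis, 13 mm above the plate: black plastic sleeve 26 mm in diameter, 200 mm long, on a steel axle 8 mm in diameter that stands out 30 mm at each end; 260 mm overall, about 0.2 kg. The x axis runs along the roller and turns with it. On one of the two, not told which, the axle end at end_b is bent.
- roller_2: the same roller, origin at roller_2_mid. Smooth: it slides easily against the fingers and grips the plate better, so that a push from the side rolls it (82 mm a turn); let go, it coasts on only a little.
- roller_2_end_a (a point): centre of the end face of that roller's axle on its -x side, 130 mm from roller_2_mid
- roller_2_end_b (a point): centre of the end face of the axle at the other end; on a straight roller in line with end_a and mid; on the bent one 6 mm off that line (bent by 11 degrees where it leaves the sleeve), so that as the roller is rolled this end goes round, 6 mm up and 6 mm down, clear of the plate
- plate: levelling table, fixed: level flat aluminium plate 280 mm (its x) by 380 mm (its y), 10 mm thick, no rim, on three screw feet, with a round bubble level on an ear at its far edge. Origin on the bench under its centre; the flat top is 45 mm above. The rollers start on it, roughly along its x, both towards its +y end and at least 60 mm apart between axes, so the -y end is free.
- plate_top (a point): centre of the flat upper face of the plate
- mixer: tube roller mixer, fixed: white housing 272 mm (its x) by 256 mm (its y), top deck 83 mm above the bench, with four roller places 56 mm apart, rollers along its x; three have rollers and the one on its -y side is empty. Origin on the bench under its centre.
- empty_place (a point): empty roller place of the mixer: where the middle of the roller's axis lies once home, 113 mm above the bench, 30 mm above the deck. The roller lies along this x axis, either way round, its axle ends in two open 90-degree V bearings 112 mm to either side, 33 mm wide at the top, 10 mm above the axis; 8 mm lengthwise play. Next sleeve: 30 mm clear on the +y side; -y side free.
- tray: stainless instrument tray, fixed, open on top: 310 mm (its x) by 135 mm (its y), walls 28 mm high and 3 mm thick. Origin under its centre.
- tray_in (a point): centre of the tray's inner floor, 3 mm above the bench
- screwdriver: bystander: red-handled screwdriver lying on the bench on the robot's side of the plate; origin at its underside
- wrench: bystander: open-ended steel wrench lying on the bench on the robot's side of the plate; origin at its underside
- jar: bystander: amber glass jar 60 mm wide and 75 mm high, standing beyond the tray; origin at its underside

How it is judged:
By the outcome, as a careful person would: the job done as asked, in the order asked, and still so for the second after the job is handed in, with the robot touching nothing.
It also fails if it takes over 72 s, if anything falls off the work surface, if the arm or the gripper's body presses on something with over 40 N, if the wrist force passes 120 N, or if a joint passes its speed limit or range.

### The arm

A 6-joint arm with a two-finger parallel gripper is mounted at the origin on the work surface. World frame = base frame: x ahead of the robot, y to its left, z up, the work surface at z = 0. Lengths are in m, angles in rad, forces in N, time in s.
With the tool pointing down it reaches from about 0.275 to 0.75 m from the base axis. Payload 10.2 kg.
Tool frame: the origin (TCP) lies between the finger pads; the fingertips stand 17 mm ahead of it and the grasp point (between the pads) lies 2 mm behind it; z points along the fingers, y is the line along which they close (so a half turn about z gives the same grasp; the last joint's range is limited). The gripper opens to 88 mm and grips with 3 to 60 N. Pads are 18 mm wide; open, the fingers measure 123 mm over their backs; the gripper's body (75 mm by 187 mm) begins 45 mm behind the grasp point.
Start: joints at [-1.354, 0.313, 1.498, -0, 1.331, -0.223], TCP at [0.224, -0.475, 0.232] pointing down, gripper open.
Joint ranges: [-2.94, 2.94], [-0.97, 2.17], [0.19, 2.56], [-1.23, 4.37], [0.02, 3.11], [-2.88, 2.88]. Speed limits (rad/s): [2.39, 2.39, 3.01, 3.14, 3.14, 3.14].

### API

Orientations are given as [roll, pitch, yaw] about the fixed x, y, z axes, in that order (R = Rz(yaw) Ry(pitch) Rx(roll)).
In Python, from plant import env gives the robot as it stands.
- The arm moves only by the shell command python3 -m jog 'ROWS' [FORCE]. ROWS is a JSON object of lists of equal length, an entry for each row: "slide": the shift along the tool's x, y, z scaled (see below), a list of three; "spin": the turn about the tool's z scaled (see below); "gripper": the closure, from 0 (fully open) to 1 (shut). A call has 1 to 12 rows; each row is the pose to reach, as a shift and turn from the pose commanded when the call began, along the tool's axes at that moment; what a row does not reach only later rows make up. The controller multiplies each number of a shift by 200 mm and each number of a turn by 90 degrees. A row lasts 1/10 s, in which the tool goes at most 50 mm and 8.59 degrees, less where a joint would pass 70% of its speed; a pose out of reach is approached as far as the arm can. A call with a number of a shift or a turn outside -1 to 1 is refused whole. A call with a gripper value outside its range is refused whole. The fingers move at their own pace and stop on an object; FORCE is the grip in N (left out, the last holds). Time passes only in rows, so rows that repeat a pose let the fingers close. It gives the time, the measured TCP pose, the force, the opening and the grip force at its end, in the units of the state.
- env.sense(): the state, without advancing time (a new reading comes with each control period).
- env.capture(name): name is "scene" or "side" or "wrist"; returns a dict with "img" (420x560x3 uint8, blue, green, red), "fx", "fy", "cx", "cy" (pixels), "dist_coeffs" ([k1, k2, p1, p2, k3] as OpenCV has them; the pictures are not rectified), "rvec" (rotation vector, rad) and "tvec" (3), from world to camera coordinates, as OpenCV has them. Camera axes: x right, y down, z forward; pixel columns grow to the right and rows downward; lengths in m; the calibration is good to about 2 mm. A picture is of the moment at which its call begins. There is no depth.
- env.finish_job(): hands the job in; it is judged then, once.
The state is a dict: "time": time; "qpos": joint angles; "dq": joint speeds; "effort": joint torques, N m; "ee_pos": TCP position; "tcp_rot": TCP orientation; "wrist_force": force on the tool from outside, world axes, zero at the start; "torque": the same for the moment, N m; "gripper_width": opening from 0.0 (shut) to 1.0 (fully open); "grip_force": force on a finger pad.
Only numpy, scipy, OpenCV 4.12 (cv2) and the standard library are available. Lean on these libraries where they do the work, as an engineer would, in place of code of your own. Each camera call takes 0.05 s, during which the arm holds its last target. There are 200 camera calls.

## Working session

There is one attempt and no reset: what is moved stays moved. The work goes in short steps, Python scripts to look and compute and a shell command to move; the robot and the scene stay as the last step left them, time stands still between calls to the robot, and variables do not carry over. Pictures are saved under pics/ and viewed, at most 10 in all, crops included, and the job is handed in when it is done.

```bash
ls; mkdir -p pics
cat > h.py <<'E'
import numpy as np, cv2
from plant import env
def cap(n,f=None):
    c=env.capture(n)
    if f: cv2.imwrite('pics/'+f,c['img'])
    return c
def K(c): return np.array([[c['fx'],0,c['cx']],[0,c['fy'],c['cy']],[0,0,1.]])
def ray(c,px,z):
    u=cv2.undistortPoints(np.array(px,float).reshape(-1,1,2),K(c),np.array(c['dist_coeffs'],float)).reshape(-1,2)
    R,_=cv2.Rodrigues(np.array(c['rvec'],float)); t=np.array(c['tvec'],float).ravel()
    o=-R.T@t; d=np.c_[u,np.ones(len(u))]@R
    return o+d*((z-o[2])/d[:,2])[:,None]
def proj(c,P): return cv2.projectPoints(np.array(P,float).reshape(-1,1,3),np.array(c['rvec'],float),np.array(c['tvec'],float),K(c),np.array(c['dist_coeffs'],float))[0].reshape(-1,2)
E
python3 - <<'E'
from h import *
a=cap('scene'); b=cap('side')
cv2.imwrite('pics/sc0.png',a['img']);cv2.imwrite('pics/si0.png',b['img'])
for c in(a,b):
    R,_=cv2.Rodrigues(np.array(c['rvec'],float));print(-R.T@np.array(c['tvec']).ravel(),R[2],c['fx'])
print(env.sense())
E
```

```text
pics
[ 1.51123665 -0.11435452  0.83599003] [-0.77829599  0.12362207 -0.61560778] 511.7535685859162
[0.32737217 0.73541208 0.76558229] [ 0.22548156 -0.71665338 -0.65997424] 399.3281289479433
{'time': 0.1, 'qpos': array([-1.35437860e+00,  3.13385687e-01,  1.49830915e+00, -1.82788232e-05,
        1.33096795e+00, -2.23421861e-01]), 'dq': array([ 3.92019476e-04,  3.78776595e-04, -3.69400591e-03, -4.76545919e-04,
        5.20825908e-04,  7.98747840e-05]), 'effort': array([ 1.96420144e-03, -4.02814150e+01, -2.52644420e+01,  6.95214467e-02,
        3.42487532e-02, -5.54300959e-05]), 'ee_pos': array([ 0.22347178, -0.47483943,  0.23144213]), 'tcp_rot': array([-3.14054519e+00, -2.19797107e-04,  4.39843823e-01]), 'wrist_force': array([-1.00785649,  0.26972245, -0.33322598]), 'torque': array([-0.01701338,  0.00285855,  0.04580392]), 'grip_force': 0.0, 'gripper_width': 1.0001507080913197}
```

View pics/sc0.png

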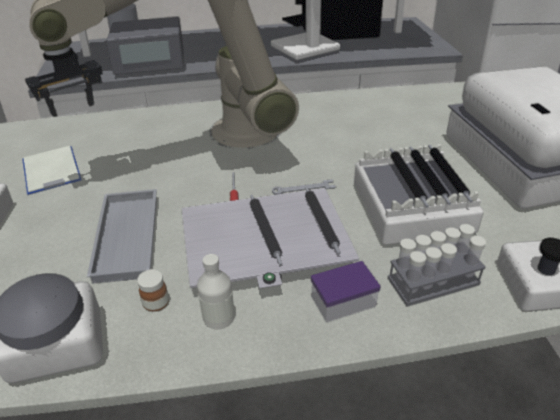

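View pics/si0.png

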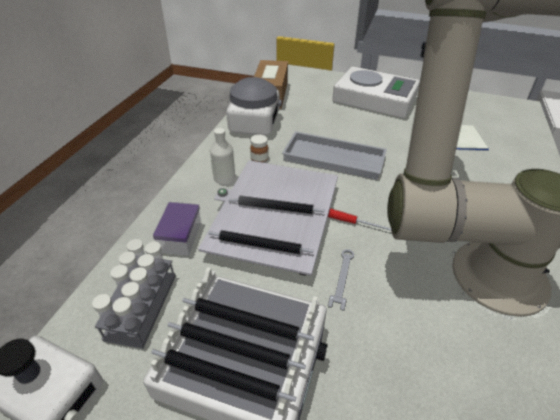

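Scene: tray (95-158, 192-277), plate (182-352, 195-280), two rollers at about (253,199)-(280,262) and (308,190)-(340,253), mixer at right (355-480, 150-235) whose left place is empty. Side view agrees. One enlarged crop for pixel accuracy.

Run:
```python
from h import *
a=cv2.imread('pics/sc0.png');b=cv2.imread('pics/si0.png')
# top: scene x 175-495 y 140-290 at 2.5x -> 800x375 ; bottom: side x190-350,y180-300? 
t=cv2.resize(a[145:285,175:495],None,fx=2.5,fy=2.5,interpolation=cv2.INTER_CUBIC)
cv2.imwrite('pics/c1.png',t)
s=cv2.resize(b[180:400,140:350],None,fx=2.7,fy=2.7,interpolation=cv2.INTER_CUBIC)
cv2.imwrite('pics/c2.png',s)
```

```text
(no output)
```

View pics/c1.png

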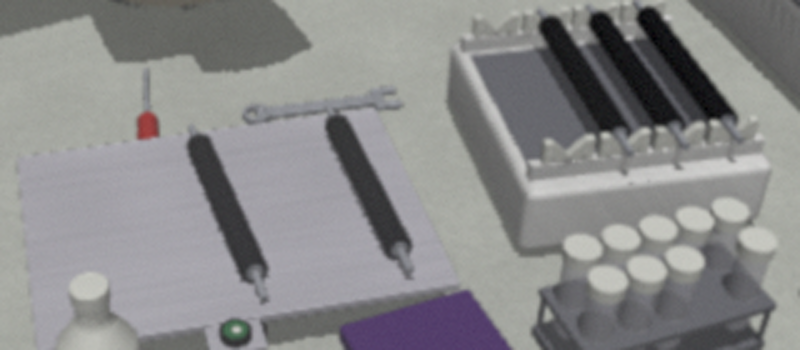

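View pics/c2.png

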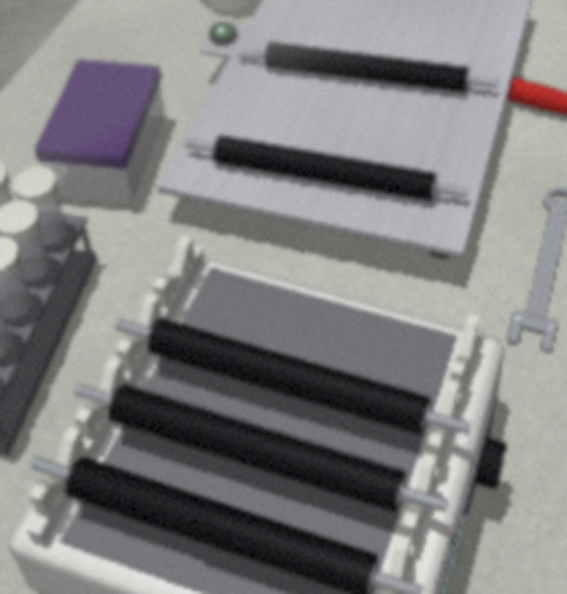

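Run:
```python
from h import *
np.set_printoptions(precision=4,suppress=True)
a=env.capture('scene');b=env.capture('side')
S=lambda p:np.array(p,float)/2.5+[175,145]
D=lambda p:np.array(p,float)/2.7+[140,180]
def seg(n,P,):
    d=P[0]-P[1]; print(n,P[0][:2],P[1][:2],'mid',P.mean(0)[:2],'len',np.hypot(*d[:2]),'ang',np.degrees(np.arctan2(d[1],d[0])))
seg('R scene slv',ray(a,S([(401,246),(337,122)]),.058))
seg('L scene slv',ray(a,S([(255,270),(199,143)]),.058))
seg('R side',ray(b,D([(188,146),(468,196)]),.058))
seg('L side',ray(b,D([(240,57),(497,87)]),.058))
seg('R side slv',ray(b,D([(218,150),(434,184)]),.058))
seg('L side slv',ray(b,D([(267,56),(468,78)]),.058))
for n,p in [('m1',[(118,326),(467,425)]),('m2',[(78,392),(440,499)]),('m3',[(36,465),(418,590)])]: seg(n+' side',ray(b,D(p),.113))
seg('m1 scene',ray(a,S([(627,153),(541,11)]),.113))
seg('m2 scene',ray(a,S([(679,144),(591,8)]),.113))
seg('m3 scene',ray(a,S([(736,138),(640,3)]),.113))
print('plate sc',ray(a,S([(18,158),(375,110),(460,285)]),.045)[:,:2],'si',ray(b,D([(463,250),(162,190)]),.045)[:,:2])
print('tray sc',ray(a,[(103,194),(158,191),(154,271),(91,277)],.028)[:,:2],'si',ray(b,[(290,136),(385,152),(380,175),(283,157)],.028)[:,:2])
```

```text
R scene slv [0.6723 0.1376] [0.4749 0.1196] mid [0.5736 0.1286] len 0.19829392855861663 ang 5.212500871223964
L scene slv [0.68   0.0017] [ 0.4846 -0.0245] mid [ 0.5823 -0.0114] len 0.19722044699685365 ang 7.6359831606840345
R side [0.6986 0.1408] [0.4422 0.1186] mid [0.5704 0.1297] len 0.2572831122407 ang 4.933253645742974
L side [0.7029 0.0133] [ 0.4506 -0.0249] mid [ 0.5767 -0.0058] len 0.2552285518740216 ang 8.61816343369576
R side slv [0.6707 0.1367] [0.4741 0.1145] mid [0.5724 0.1256] len 0.19783507784137402 ang 6.437022697907658
L side slv [0.6781 0.0034] [ 0.4804 -0.0285] mid [ 0.5792 -0.0125] len 0.2002806128455968 ang 9.180814810170224
m1 side [0.6397 0.3649] [0.3833 0.3616] mid [0.5115 0.3632] len 0.25646089116385057 ang 0.7309200632628527
m2 side [0.6401 0.421 ] [0.3865 0.4164] mid [0.5133 0.4187] len 0.2536702007845732 ang 1.0374928203008016
m3 side [0.6391 0.4766] [0.3836 0.4746] mid [0.5114 0.4756] len 0.2555365605100345 ang 0.45022364784603625
m1 scene [0.6445 0.3588] [0.3886 0.3632] mid [0.5165 0.361 ] len 0.2559501191694737 ang -0.9759200900500636
m2 scene [0.6404 0.4132] [0.392  0.4196] mid [0.5162 0.4164] len 0.24839588116370107 ang -1.4929489126814715
m3 scene [0.6415 0.4717] [0.3912 0.4776] mid [0.5163 0.4747] len 0.2503023597073854 ang -1.3330482102035643
plate sc [[ 0.4588 -0.2076]
 [ 0.4438  0.1675]
 [ 0.7188  0.1811]] si [[0.4332 0.167 ]
 [0.7037 0.1863]]
tray sc [[ 0.3318 -0.4262]
 [ 0.3465 -0.2748]
 [ 0.6585 -0.2762]
 [ 0.6542 -0.419 ]] si [[ 0.6561 -0.3955]
 [ 0.3329 -0.4032]
 [ 0.3325 -0.2732]
 [ 0.6407 -0.2687]]
```

Roller L at mid (0.579,-0.011), 8.4°; roller R (0.572,0.128), 5.5°; empty place about (0.514,0.306), 0°; tray centre (0.495,-0.345). All sizes check. The arm will push with the gripper's two fingers, line parallel to the axle, from the +y side. Going above L's +y side first.

```bash
python3 -m jog '{"slide":[[1,-0.585,0],[1,-0.585,0],[1,-0.585,0],[1,-0.585,0],[1,-0.585,0]],"spin":[0,0,0,0,0],"gripper":[0,0,0,0,0]}' 30
python3 -m jog '{"slide":[[1,-0.585,0],[1,-0.585,0],[1,-0.585,0],[1,-0.585,0],[1,-0.585,0]],"spin":[0,0,0,0,0],"gripper":[0,0,0,0,0]}'
python3 -m jog '{"slide":[[0.66,-0.386,0],[0.66,-0.386,0],[0.66,-0.386,0],[0.66,-0.386,0],[0.66,-0.386,0],[0.66,-0.386,0],[0.66,-0.386,0],[0.66,-0.386,0],[0.66,-0.386,0],[0.66,-0.386,0],[0.66,-0.386,0]],"spin":[-0.81,-0.81,-0.81,-0.81,-0.81,-0.81,-0.81,-0.81,-0.81,-0.81,-0.81],"gripper":[0,0,0,0,0,0,0,0,0,0,0]}'
python3 - <<'E'
from h import *
w=cap('wrist');s=cap('side');a=cap('scene')
im=np.zeros((600,800,3),np.uint8)
im[:420,:560]=w['img']
im[420:600,:240]=s['img'][150:330,150:390]
im[420:600,240:480]=a['img'][130:310,180:420]
cv2.imwrite('pics/w1.png',im)
R,_=cv2.Rodrigues(np.array(w['rvec'],float));print(-R.T@np.array(w['tvec']).ravel(),R,w['fx'])
st=env.sense();print(st['ee_pos'],st['tcp_rot'],st['time'])
E
```

```text
time: 0.7
ee_pos: [0.3558, -0.2814, 0.232]
tcp_rot: [-3.141, -0.0, 0.441]
wrist_force: [1.1, -1.2, 0.2]
gripper_width: 1.0
grip_force: 0.0
time: 1.2
ee_pos: [0.4869, -0.0902, 0.2319]
tcp_rot: [-3.141, -0.0, 0.442]
wrist_force: [0.6, -0.8, 0.4]
gripper_width: 1.002
grip_force: 0.0
time: 2.3
ee_pos: [0.5724, 0.033, 0.2318]
tcp_rot: [-3.141, -0.0, 1.71]
wrist_force: [0.2, 0.0, -0.1]
gripper_width: 1.001
grip_force: 0.0
[0.56037293 0.10716114 0.38404914] [[ 9.90240657e-01  1.39367962e-01 -1.09495459e-04]
 [ 1.33308655e-01 -9.46958193e-01  2.92402092e-01]
 [ 4.06477961e-02 -2.89563037e-01 -9.56295459e-01]] 351.4030518249084
[0.57238144 0.03305507 0.23187526] [-3.14151319e+00 -3.85099639e-06  1.71097602e+00] 2.45
```

View pics/w1.png

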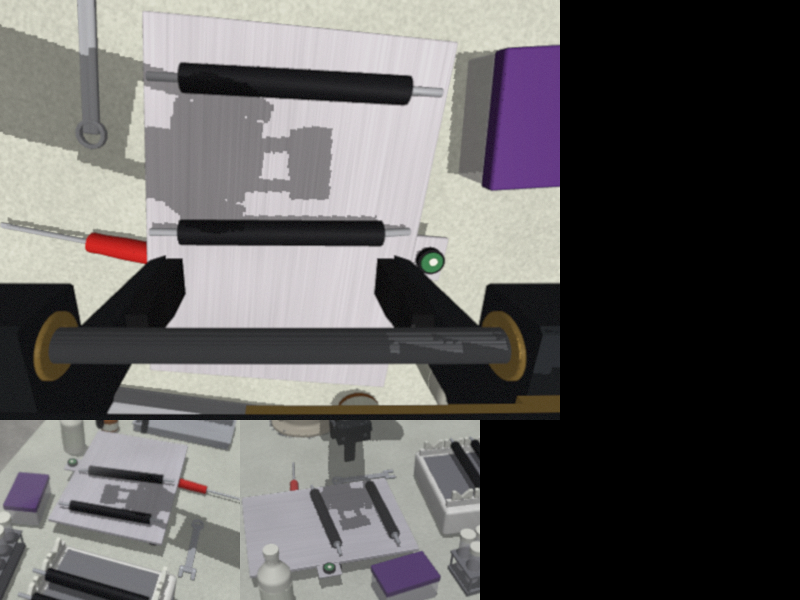

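The wrist view shows L at (150-410, 231) and R at (147-443, 75-92), as expected, with clear floor for the fingers. Descend, then roll L towards -y in 12 mm steps with pictures at each step.

```bash
mkdir -p raw
cat > snap.py <<'E'
import sys
from h import *
n=sys.argv[1]
for c in('side','scene'): cv2.imwrite(f'raw/{n}_{c}.png',env.capture(c)['img'])
E
python3 -m jog '{"slide":[[0,0,0.25],[0,0,0.5],[0,0,0.7],[0,0,0.8],[0,0,0.825],[-0.05,0,0.825],[-0.1,0,0.825]],"spin":[0,0,0,0,0,0,0],"gripper":[0,0,0,0,0,0,0]}'
python3 snap.py L00
G='"spin":[0,0,0],"gripper":[0,0,0]'
python3 -m jog '{"slide":[[-0.02,0,0],[-0.04,0,0],[-0.06,0,0]],"spin":[0,0,0],"gripper":[0,0,0]}' | grep -E "ee_pos|wrist"; python3 snap.py L01
python3 -m jog '{"slide":[[-0.02,0,0],[-0.04,0,0],[-0.06,0,0]],"spin":[0,0,0],"gripper":[0,0,0]}' | grep -E "ee_pos|wrist"; python3 snap.py L02
python3 -m jog '{"slide":[[-0.02,0,0],[-0.04,0,0],[-0.06,0,0]],"spin":[0,0,0],"gripper":[0,0,0]}' | grep -E "ee_pos|wrist"; python3 snap.py L03
python3 - <<'E'
from h import *
rows=[]
for i in range(4):
    s=cv2.imread(f'raw/L0{i}_side.png')[190:260,200:340]; a=cv2.imread(f'raw/L0{i}_scene.png')[170:280,180:320]
    s=cv2.resize(s,(400,200)); a=cv2.resize(a,(255,200))
    rows.append(np.hstack([s,a]))
cv2.imwrite('pics/L_a.png',np.vstack(rows[1::2]+[]))
E
```

```text
time: 3.15
ee_pos: [0.5762, 0.0124, 0.0684]
tcp_rot: [3.139, 0.001, 1.712]
wrist_force: [0.5, 0.6, 0.4]
gripper_width: 1.004
grip_force: 0.0
ee_pos: [0.577, 0.0011, 0.0672]
wrist_force: [0.2, -0.1, 0.9]
ee_pos: [0.5787, -0.0108, 0.0669]
wrist_force: [0.6, -0.1, -0.3]
ee_pos: [0.5803, -0.0227, 0.0669]
wrist_force: [0.1, 0.0, 0.3]
```

View pics/L_a.png

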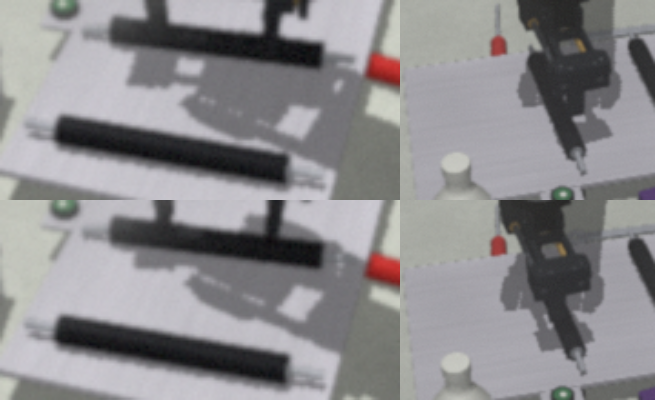

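The crops (L01 top, L03 bottom) show the L sleeve at about the same place; check numerically whether it moved.

```bash
cat > meas.py <<'E'
from h import *
# sleeve in the side image: project candidates of the axis, find perpendicular offset by dark column profile
def sleeve(img,c,mid,ang,lo,hi):
    """dark-band centre (m along n, from mid) at stations along the axis"""
    u=np.array([np.cos(ang),np.sin(ang),0]);n=np.array([-u[1],u[0],0]);g=cv2.cvtColor(img,cv2.COLOR_BGR2GRAY).astype(np.float32)
    t=np.arange(lo,hi,.001);out=[]
    for s in(-.09,-.075,.075,.09):
        P=np.array([*mid,.058])+u*s+np.outer(t,n)
        p=proj(c,P).astype(np.float32)
        v=cv2.remap(g,p[:,0:1],p[:,1:2],cv2.INTER_LINEAR).ravel()
        w=np.clip(75-v,0,None);out.append((w*t).sum()/w.sum() if w.sum()>0 else np.nan)
    return np.round(np.array(out)*1000,1)
E
python3 - <<'E'
from meas import *
b=env.capture('side');a=env.capture('scene')
for nm,im in [('t0',cv2.imread('pics/si0.png'))]+[(f'L0{i}',cv2.imread(f'raw/L0{i}_side.png')) for i in range(4)]:
    print(nm,sleeve(im,b,(.579,-.011),.147,-.06,.03))
for nm,im in [('t0',cv2.imread('pics/sc0.png'))]+[(f'L0{i}',cv2.imread(f'raw/L0{i}_scene.png')) for i in range(4)]:
    print(nm,sleeve(im,a,(.579,-.011),.147,-.06,.03))
E
```

```text
t0 [ 0.5 -0.1  0.1  1.8]
L00 [-0.6 -0.8 -7.2  1.3]
L01 [-0.2 -0.8 -6.4  1.1]
L02 [-0.5 -1.8 -1.6  1.8]
L03 [-1.4 -2.1 -1.2  1.5]
t0 [-1.2 -1.8 -3.8 -4. ]
L00 [ 4.8  6.7 -2.9 -3.7]
L01 [ 6.1  6.1 -3.4 -3.6]
L02 [ 5.5  6.7 -3.1 -3.6]
L03 [ 5.6  6.6 -3.4 -3.6]
```

Run:
```python
from h import *
w=cap('wrist');s=cap('side');a=cap('scene')
im=np.zeros((600,800,3),np.uint8)
im[:300,:400]=cv2.resize(w['img'],(400,300))
im[:300,400:]=cv2.resize(s['img'][150:270,190:350],(400,300),interpolation=cv2.INTER_CUBIC)
im[300:,:400]=cv2.resize(a['img'][160:280,210:370],(400,300),interpolation=cv2.INTER_CUBIC)
cv2.imwrite('pics/dbg.png',im); print(env.sense()['wrist_force'],env.sense()['ee_pos'])
```

```text
[-0.05230477 -0.42516219 -0.19628759] [ 0.5802714  -0.02228076  0.06694735]
```

View pics/dbg.png

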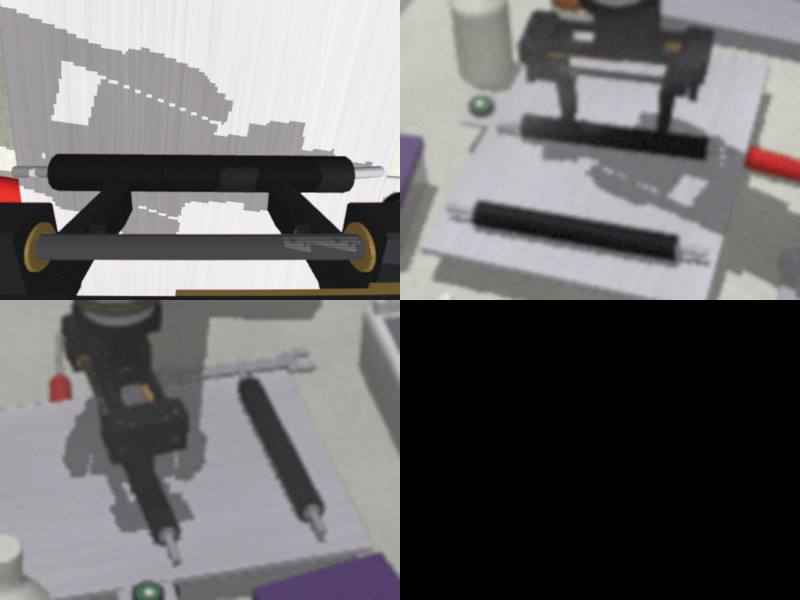

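Run:
```python
from h import *
np.set_printoptions(precision=1,suppress=True)
from scipy.spatial.transform import Rotation as Ro
w=env.capture('wrist');s=env.sense()
R=Ro.from_euler('xyz',s['tcp_rot']).as_matrix();p=s['ee_pos']
T=lambda q:p+R@np.array(q)
sc=400/560
for q in [(9,44,17),(-9,44,17),(9,-44,17),(-9,-44,17),(9,44,0),(9,61,0),(9,-44,0),(0,0,0)]: print(q,proj(w,T(np.array(q)/1000))[0]*sc)
u=np.array([np.cos(.147),np.sin(.147),0]);m=np.array([.579,-.011,.058])
for t in(-.13,-.1,.1,.13): print('rol',t,proj(w,m+u*t)[0]*sc)
# measured: sleeve ends / axle ends in wrist picture
r=ray(w,np.array([(50,172),(352,173),(14,171),(384,171)])/sc,.058);print(np.round(r,4),'mid',np.round(r[:2].mean(0),4),np.linalg.norm(r[0]-r[1]))
```

```text
(9, 44, 17) [262.6 170.2]
(-9, 44, 17) [260.8 192.8]
(9, -44, 17) [140.8 170.1]
(-9, -44, 17) [142.5 192.7]
(9, 44, 0) [268.8 179.6]
(9, 61, 0) [294.5 179.6]
(9, -44, 0) [135.1 179.5]
(0, 0, 0) [201.9 192. ]
rol -0.13 [ 15.3 172. ]
rol -0.1 [ 57.9 171.8]
rol 0.1 [347.  170.5]
rol 0.13 [389.7 170.2]
[[ 0.5 -0.   0.1]
 [ 0.7  0.   0.1]
 [ 0.4 -0.   0.1]
 [ 0.7  0.   0.1]] mid [ 0.6 -0.   0.1] 0.20941766301095371
```

The fingertips are drawn back when the gripper is fully open (about level with the TCP), so they passed just above the roller without touching it. Lift, go back to the +y side, half close (tips extend again), lower and push.

```bash
python3 -m jog '{"slide":[[0,0,-0.1],[0,0,-0.2],[0.15,0,-0.2],[0.3,0,-0.2],[0.3,0,-0.2],[0.3,0,-0.2],[0.3,0,-0.2],[0.3,0,-0.1],[0.3,0,0.0],[0.3,0,0.01],[0.3,0,0.01]],"spin":[0,0,0,0,0,0,0,0,0,0,0],"gripper":[0,0,0.5,0.5,0.5,0.5,0.5,0.5,0.5,0.5,0.5]}'
python3 -m jog '{"slide":[[-0.04,0,0],[-0.08,0,0],[-0.1,0,0],[-0.12,0,0],[-0.14,0,0],[-0.16,0,0]],"spin":[0,0,0,0,0,0],"gripper":[0.5,0.5,0.5,0.5,0.5,0.5]}'
python3 snap.py L10
python3 - <<'E'
from meas import *
b=env.capture('side');a=env.capture('scene')
print(sleeve(b['img'],b,(.579,-.011),.147,-.06,.03),sleeve(a['img'],a,(.579,-.011),.147,-.06,.03))
w=env.capture('wrist');cv2.imwrite('raw/wL10.png',w['img'])
E
```

```text
time: 5.85
ee_pos: [0.5719, 0.0364, 0.065]
tcp_rot: [-3.141, -0.0, 1.711]
wrist_force: [-0.8, -0.2, -1.3]
gripper_width: 0.504
grip_force: 0.0
time: 6.45
ee_pos: [0.5764, 0.005, 0.065]
tcp_rot: [3.142, 0.0, 1.712]
wrist_force: [1.0, 0.4, -0.1]
gripper_width: 0.502
grip_force: 0.0
[-0.4 -4.2 -1.9  1.9] [ 7.6  7.3 -3.1 -3.5]
```

```bash
python3 -m jog '{"slide":[[-0.02,0,0],[-0.04,0,0],[-0.06,0,0]],"spin":[0,0,0],"gripper":[0.5,0.5,0.5]}'
python3 snap.py L11
python3 - <<'E'
from meas import *
b=env.capture('side');a=env.capture('scene')
print(sleeve(b['img'],b,(.579,-.011),.147,-.06,.03),sleeve(a['img'],a,(.579,-.011),.147,-.06,.03))
w=env.capture('wrist');cv2.imwrite('raw/wL11.png',w['img'])
im=np.zeros((600,800,3),np.uint8)
im[:300,:400]=cv2.resize(w['img'],(400,300))
im[:300,400:]=cv2.resize(b['img'][150:270,190:350],(400,300),interpolation=cv2.INTER_CUBIC)
im[300:,:400]=cv2.resize(a['img'][160:280,210:370],(400,300),interpolation=cv2.INTER_CUBIC)
im[300:,400:]=cv2.resize(cv2.imread('raw/wL10.png'),(400,300))
cv2.imwrite('pics/dbg2.png',im)
E
```

```text
time: 7.0
ee_pos: [0.5781, -0.0069, 0.065]
tcp_rot: [3.141, 0.0, 1.712]
wrist_force: [0.5, 0.4, 0.1]
gripper_width: 0.499
grip_force: 0.0
[-0.2 -1.2 -2.2  1.4] [ 7.2  6.7 -3.  -3.6]
```

View pics/dbg2.png

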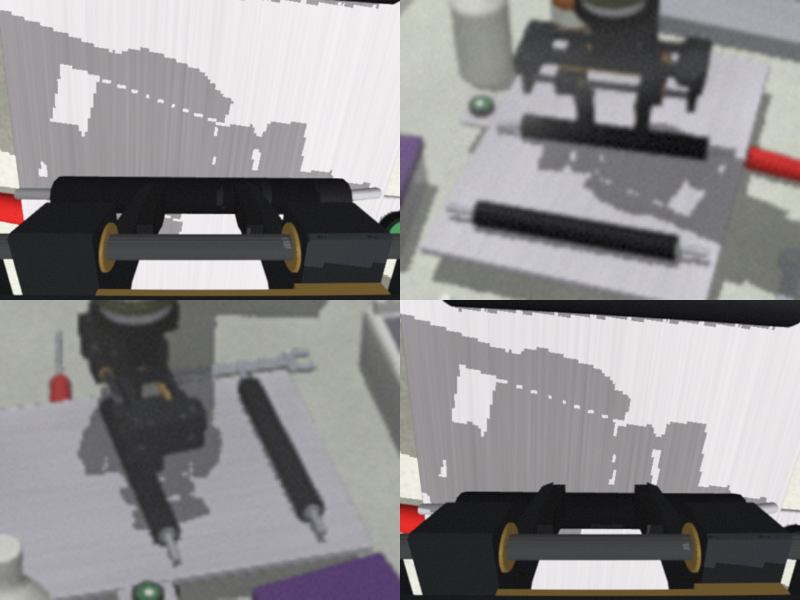

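The fingers again ride over the roller without contact (wrist view: finger ends at (150,185) and (235,185), above the sleeve band), so the tips are higher than I assumed. Back off to the +y side and feel for the plate with the wrist force.

```bash
python3 -m jog '{"slide":[[0,0,-0.05],[0.1,0,-0.05],[0.21,0,-0.05],[0.21,0,0],[0.21,0,0.03],[0.21,0,0.03]],"spin":[0,0,0,0,0,0],"gripper":[0.5,0.5,0.5,0.5,0.5,0.5]}'| grep -E "ee_pos|wrist"
python3 -m jog '{"slide":[[0,0,0.01],[0,0,0.02],[0,0,0.02]],"spin":[0,0,0],"gripper":[0.5,0.5,0.5]}'| grep -E "ee_pos|wrist"
python3 -m jog '{"slide":[[0,0,0.01],[0,0,0.01]],"spin":[0,0],"gripper":[0.5,0.5]}'| grep -E "ee_pos|wrist"
python3 -m jog '{"slide":[[0,0,0.01],[0,0,0.01]],"spin":[0,0],"gripper":[0.5,0.5]}'| grep -E "ee_pos|wrist"
python3 -c "
from h import *
w=cap('wrist');cv2.imwrite('raw/wd.png',w['img'])"
```

```text
ee_pos: [0.5717, 0.0344, 0.0579]
wrist_force: [0.1, 0.1, 0.4]
ee_pos: [0.5721, 0.0347, 0.0548]
wrist_force: [0.0, -0.2, 0.3]
ee_pos: [0.5721, 0.035, 0.0528]
wrist_force: [-0.3, -0.1, -0.0]
ee_pos: [0.572, 0.035, 0.0507]
wrist_force: [0.5, 0.1, -0.0]
```

```bash
for i in 1; do python3 -m jog '{"slide":[[0,0,0.01],[0,0,0.01]],"spin":[0,0],"gripper":[0.5,0.5]}'| grep -E "ee_pos|wrist"; done
python3 -m jog '{"slide":[[0,0,0.01],[0,0,0.01]],"spin":[0,0],"gripper":[0.5,0.5]}'| grep -E "ee_pos|wrist"
python3 -m jog '{"slide":[[-0.02,0,0],[-0.04,0,0],[-0.06,0,0],[-0.08,0,0],[-0.1,0,0],[-0.12,0,0]],"spin":[0,0,0,0,0,0],"gripper":[0.5,0.5,0.5,0.5,0.5,0.5]}'| grep -E "time|ee_pos|wrist"
python3 snap.py L12
python3 - <<'E'
from meas import *
b=env.capture('side');a=env.capture('scene')
print(sleeve(b['img'],b,(.579,-.011),.147,-.06,.03),sleeve(a['img'],a,(.579,-.011),.147,-.06,.03))
w=env.capture('wrist');cv2.imwrite('raw/wL12.png',w['img'])
E
```

```text
ee_pos: [0.572, 0.035, 0.0487]
wrist_force: [0.6, 0.3, 0.4]
ee_pos: [0.572, 0.035, 0.0466]
wrist_force: [-1.3, 1.4, 0.2]
time: 9.6
ee_pos: [0.5755, 0.0109, 0.0469]
wrist_force: [-0.3, 3.3, 3.6]
[ -4.  -23.4  -5.8  -1.5] [ 1.  -0.5 -8.6 -8.8]
```

Now it makes contact: the roller has moved about 5 mm. Continue rolling, with pictures every 12 mm.

```bash
f(){ grep -E "ee_pos|wrist" | tr '\n' ' '; echo; }
python3 -m jog '{"slide":[[-0.02,0,0],[-0.04,0,0],[-0.06,0,0]],"spin":[0,0,0],"gripper":[0.5,0.5,0.5]}'|f; python3 snap.py L13
python3 -m jog '{"slide":[[-0.02,0,0],[-0.04,0,0],[-0.06,0,0]],"spin":[0,0,0],"gripper":[0.5,0.5,0.5]}'|f; python3 snap.py L14
python3 -m jog '{"slide":[[-0.02,0,0],[-0.04,0,0],[-0.06,0,0]],"spin":[0,0,0],"gripper":[0.5,0.5,0.5]}'|f; python3 snap.py L15
python3 -m jog '{"slide":[[-0.02,0,0],[-0.04,0,0],[-0.06,0,0]],"spin":[0,0,0],"gripper":[0.5,0.5,0.5]}'|f; python3 snap.py L16
python3 - <<'E'
from meas import *
b=env.capture('side');a=env.capture('scene')
for n in ('L12','L13','L14','L15','L16'):
    print(n,sleeve(cv2.imread(f'raw/{n}_side.png'),b,(.579,-.011),.147,-.09,.02),sleeve(cv2.imread(f'raw/{n}_scene.png'),a,(.579,-.011),.147,-.09,.02))
E
```

```text
ee_pos: [0.5773, -0.0009, 0.047] wrist_force: [1.2, 1.8, 0.4] 
ee_pos: [0.5789, -0.0128, 0.0469] wrist_force: [0.1, -0.2, 0.0] 
ee_pos: [0.5806, -0.0247, 0.0469] wrist_force: [-0.4, 0.7, 0.2] 
ee_pos: [0.5823, -0.0366, 0.0469] wrist_force: [0.1, 0.1, 0.7] 
L12 [ -0.6 -33.6  -3.1  -2.2] [-2.7 -3.2 -5.7 -6.3]
L13 [-12.8 -41.3 -15.4 -12.4] [ -5.8  -6.6 -17.6 -18.4]
L14 [-24.7 -47.3 -24.4 -19.3] [-10.6 -11.4 -29.3 -29.7]
L15 [-36.3 -52.2 -34.8 -33.2] [-21.  -23.4 -41.  -41.9]
L16 [-48.4 -57.6 -50.  -45.4] [-34.3 -36.2 -53.1 -53.5]
```

```bash
f(){ grep -E "time|ee_pos|wrist" | tr '\n' ' '; echo; }
python3 -m jog '{"slide":[[-0.02,0,0],[-0.04,0,0],[-0.06,0,0]],"spin":[0,0,0],"gripper":[0.5,0.5,0.5]}'|f; python3 snap.py L17
python3 -m jog '{"slide":[[-0.02,0,0],[-0.04,0,0],[-0.06,0,0]],"spin":[0,0,0],"gripper":[0.5,0.5,0.5]}'|f; python3 snap.py L18
python3 -m jog '{"slide":[[-0.02,0,0],[-0.04,0,0],[-0.06,0,0]],"spin":[0,0,0],"gripper":[0.5,0.5,0.5]}'|f; python3 snap.py L19
python3 -m jog '{"slide":[[-0.02,0,0],[-0.04,0,0],[-0.06,0,0]],"spin":[0,0,0],"gripper":[0.5,0.5,0.5]}'|f; python3 snap.py L20
python3 -m jog '{"slide":[[-0.02,0,0],[-0.04,0,0],[-0.06,0,0]],"spin":[0,0,0],"gripper":[0.5,0.5,0.5]}'|f; python3 snap.py L21
python3 -m jog '{"slide":[[-0.02,0,0],[-0.04,0,0],[-0.06,0,0]],"spin":[0,0,0],"gripper":[0.5,0.5,0.5]}'|f; python3 snap.py L22
python3 -m jog '{"slide":[[-0.02,0,0],[-0.035,0,0],[-0.045,0,0],[-0.05,0,0],[-0.05,0,0]],"spin":[0,0,0,0,0],"gripper":[0.5,0.5,0.5,0.5,0.5]}'|f; python3 snap.py L23
python3 - <<'E'
from meas import *
b=env.capture('side');a=env.capture('scene')
for i in range(16,24):
    n=f'L{i}'
    print(n,sleeve(cv2.imread(f'raw/{n}_side.png'),b,(.579,-.011),.147,-.17,-.04),sleeve(cv2.imread(f'raw/{n}_scene.png'),a,(.579,-.011),.147,-.17,-.02))
# strip of axle ends, cropped around the predicted place
sh=[0,5,17,29,41,53,65,77,89,101,113,125,133]
names=['L00']+[f'L{i}' for i in range(12,24)]
u=np.array([np.cos(.147),np.sin(.147),0]);nn=np.array([-u[1],u[0],0])
cols=[]
for c,k in((b,'side'),(a,'scene')):
  for e in(-.115,.115):
    col=[]
    for s,n in zip(sh,names):
        p=proj(c,np.array([.579,-.011,.058])+u*e-nn*s/1000)[0]
        im=cv2.imread(f'raw/{n}_{k}.png')
        # rotate so the axis is horizontal
        q=proj(c,np.array([.579,-.011,.058])+u*(e+.02)-nn*s/1000)[0]-p
        M=cv2.getRotationMatrix2D(tuple(map(float,p)),np.degrees(np.arctan2(q[1],q[0])),5)
        M[:,2]+=np.array([95,23])-p
        t=cv2.warpAffine(im,M,(190,46),flags=cv2.INTER_CUBIC); t[23,::6]=(0,0,255); col.append(t)
    cols.append(np.vstack(col))
cv2.imwrite('pics/stripL.png',np.hstack(cols))
E
```

```text
time: 11.85 ee_pos: [0.584, -0.0485, 0.0469] wrist_force: [-0.7, -0.2, -0.7] 
time: 12.25 ee_pos: [0.5857, -0.0603, 0.0469] wrist_force: [0.3, 0.2, -0.3] 
time: 12.65 ee_pos: [0.5874, -0.0722, 0.047] wrist_force: [-0.2, 1.3, 0.5] 
time: 13.05 ee_pos: [0.5891, -0.0841, 0.0469] wrist_force: [0.3, -0.0, 1.6] 
time: 13.45 ee_pos: [0.5908, -0.096, 0.047] wrist_force: [-0.5, 1.1, -0.1] 
time: 13.85 ee_pos: [0.5925, -0.1079, 0.0469] wrist_force: [-0.1, -0.3, 0.1] 
time: 14.45 ee_pos: [0.5938, -0.1176, 0.0469] wrist_force: [-0.4, -0.1, 0.2] 
L16 [ -51.9  -88.6 -127.1 -134.6] [-43.1 -44.5 -53.1 -53.5]
L17 [ -61.4  -90.5 -141.  -146.3] [-49.  -49.3 -66.  -66.2]
L18 [ -73.   -99.6 -143.4 -160. ] [-59.  -60.3 -77.7 -78.1]
L19 [ -84.1 -107.7 -123.3  -80.7] [-70.6 -72.  -88.5 -88.9]
L20 [ -95.8 -114.1 -133.6    nan] [ -76.6  -76.7 -100.5 -100.8]
L21 [-107.8 -119.8 -130.5 -112.5] [ -89.4  -90.5 -112.5 -112.9]
L22 [-119.3 -125.3 -127.7 -124.1] [-101.4 -102.6 -120.8 -121.3]
L23 [-130.5 -134.2 -138.1 -133.8] [-111.4 -112.9 -125.7 -127. ]
```

View pics/stripL.png

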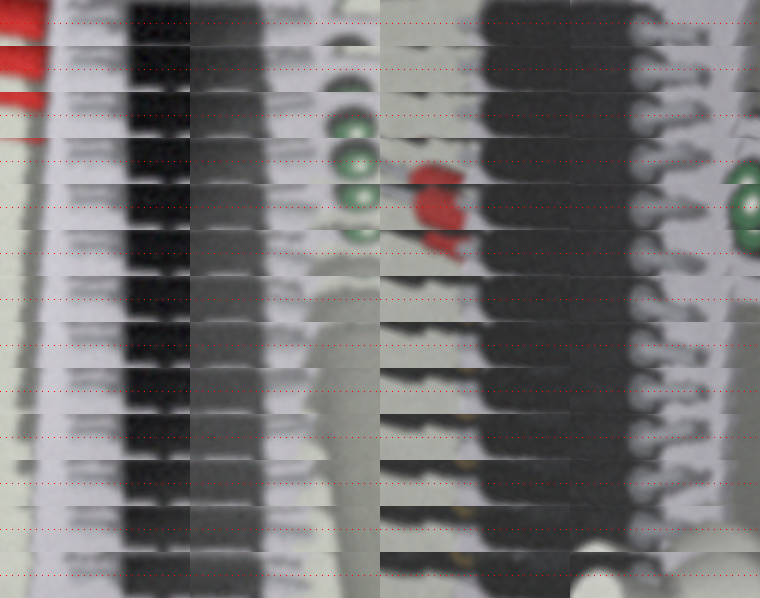

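The strip shows L's far (+x) axle end in the scene camera (4th column) tilting relative to the sleeve from row to row (e.g. up at row 3, y≈150; down at rows 7–8, y≈310/355), the near end steadier. Put numbers on that.

```bash
cat > wob.py <<'E'
from meas import *
def wob(img,c,mid,ang,e):
    """axle offset (mm in image plane, perpendicular to axis) at stations, relative to sleeve edge line"""
    u=np.array([np.cos(ang),np.sin(ang),0]);g=cv2.cvtColor(img,cv2.COLOR_BGR2GRAY).astype(np.float32)
    p0=proj(c,np.array([*mid,.058]))[0]
    out=[]; sg=np.sign(e)
    def prof(s,half):
        P=proj(c,np.array([[*mid,.058]])+np.outer([s-.005,s,s+.005],u)); d=P[2]-P[0]; px=np.linalg.norm(d)/.01; d/=np.linalg.norm(d); m=np.array([-d[1],d[0]])
        t=np.arange(-half,half,.0005); q=(P[1]+np.outer(t*px,m)).astype(np.float32)
        return t*1000,cv2.remap(g,q[:,:1],q[:,1:],cv2.INTER_CUBIC).ravel()
    sl=[]
    for s in(.06,.07,.08,.09):
        t,v=prof(sg*s,.022); w=np.clip(85-v,0,None); sl.append((w*t).sum()/max(w.sum(),1e-6))
    k=np.polyfit([60,70,80,90],sl,1)
    for s in(.108,.114,.119,.124):
        t,v=prof(sg*s,.016); t=t; 
        bg=np.median(v); w=np.clip(np.abs(v-bg)-6,0,None); out.append((w*t).sum()/max(w.sum(),1e-6)-np.median(sl))
    return np.round(np.r_[np.median(sl),out],1)
E
python3 - <<'E'
from wob import *
a=env.capture('scene');b=env.capture('side')
sh=[0,5,17,29,41,53,65,77,89,101,113,125,133]
names=['L00']+[f'L{i}' for i in range(12,24)]
n=np.array([-np.sin(.147),np.cos(.147)])
for s,nm in zip(sh,names):
    m=np.array([.579,-.011])-n*s/1000
    A=cv2.imread(f'raw/{nm}_scene.png');B=cv2.imread(f'raw/{nm}_side.png')
    print(nm,wob(A,a,m,.147,1),wob(B,b,m,.147,1),wob(B,b,m,.147,-1))
E
```

```text
L00 [ 3.9 -5.7 -9.7 -1.  -0.1] [ 2.5 -2.8 -4.3 -6.5 -6. ] [ 0.4  1.6 -1.4  2.9  5.6]
L12 [ 0.8 -1.  -3.6 -0.4  0.3] [-1.1  1.2 -1.9 -3.7 -4.2] [-2.6  5.1 -2.8 -1.5 -1.7]
L13 [ 0.7 -1.  -0.7 -0.2  2. ] [-1.8  5.1  3.3 -3.7 -5.4] [-2.7  3.1 -0.3  1.1  2.7]
L14 [ 0.3 -1.6  0.4  1.8  3.6] [-2.5  3.4  5.9  6.3  3. ] [-2.5  2.6 -1.   2.9  4.3]
L15 [ 0.3 -2.3  0.4  1.   1.1] [-2.5 -3.4  3.3  1.8  0.4] [-2.7  4.3  0.1  0.1  2. ]
L16 [ 0.4 -1.1  0.3  3.4  4.4] [-1.7 -4.4  2.9  0.9 -0.5] [-2.8  3.1  0.5  3.   1.3]
L17 [ 1.4 -3.1 -4.9  4.2  7.5] [-0.5 -2.7  1.4 -0.1 -6.2] [-2.3  2.7  3.1  1.9  3.5]
L18 [ 0.7 -1.3 -2.3 -2.2  2.5] [-0.3 -5.  -1.4 -3.3 -4.8] [-2.4  4.2  4.9  4.9  5.5]
L19 [-0.7  0.6  1.2  4.4  1.9] [-1.2 -3.3 -1.1 -1.  -5.8] [-3.1  7.  -0.2  1.4  1.2]
L20 [-0.9 -0.7  2.3  3.2  4. ] [-1.8 -0.2  1.5 -2.8 -0.6] [-3.2  4.6  1.4 -0.2  1.7]
L21 [-1.  -0.5  5.9  3.8  3.4] [-1.   1.   1.  -0.1  3.1] [-3.3  5.2  3.6  2.7  3.1]
L22 [-5.1  4.4  5.2 -6.  -1.7] [0.1 2.1 3.5 3.3 3.5] [-3.4  2.3  3.9  3.6  3.5]
L23 [-9.4  1.4  2.1  2.  -1.7] [ 2.2 -3.  -4.1 -4.  -1. ] [-0.8  1.2 -0.6  1.3  1.8]
```

Noisy but suggestive. The wrist camera from above is sharper; look at L from hover now (phase changed by ~0.6 turn since the first hover view).

```bash
python3 -m jog '{"slide":[[0.05,0,0],[0.1,0,-0.2],[0.1,0,-0.4],[0.1,0,-0.6],[0.1,0,-0.8],[0.1,0,-0.9],[0.1,0,-0.9]],"spin":[0,0,0,0,0,0,0],"gripper":[0.5,0.5,0.5,0.5,0.5,0.5,0.5]}'|grep -E "time|ee_pos"
cat > lat.py <<'E'
from meas import *
def lat(w,mid,ang,lab=''):
    """wrist view: lateral offsets (mm, along n) of sleeve and axle at stations along the roller"""
    g=cv2.cvtColor(w['img'],cv2.COLOR_BGR2GRAY).astype(np.float32)
    u=np.array([np.cos(ang),np.sin(ang),0]);n=np.array([-u[1],u[0],0])
    def band(s,half,z,dark):
        t=np.arange(-half,half,.0003);q=proj(w,np.array([*mid,z])+u*s+np.outer(t,n)).astype(np.float32)
        v=cv2.remap(g,q[:,:1],q[:,1:],cv2.INTER_CUBIC).ravel(); return t*1000,v
    S=[];Y=[]
    for s in np.r_[-.092:.093:.008]:
        t,v=band(s,.03,.058,1);k=v<70;
        if k.sum()>30: S.append(s*1000);Y.append((t[k][0]+t[k][-1])/2)
    k=np.polyfit(S,Y,1);r=np.array(Y)-np.polyval(k,S);g_=abs(r-np.median(r))<1.5;k=np.polyfit(np.array(S)[g_],np.array(Y)[g_],1)
    print(lab,'axis off %.1f slope %.2f deg'%(k[1],np.degrees(np.arctan(k[0]*1))),end=' ')
    for e in(-1,1):
        o=[]
        for s in(108,112,116,120,124):
            t,v=band(e*s/1000,.016,.058,0);t0=t-np.polyval(k,e*s);kk=abs(t0)<13;t0=t0[kk];v=v[kk]
            # symmetric cross-section: largest gradient pair of width ~8 mm
            dv=np.abs(np.gradient(cv2.GaussianBlur(v.reshape(-1,1),(1,5),0).ravel()));L=len(t0);h=int(8/.3)
            sc=[dv[i]+dv[i+h] for i in range(L-h)];i=int(np.argmax(sc));o.append(t0[i]+4)
        print('end',e,np.round(o,1),end=' ')
    print()
E
python3 - <<'E'
from lat import *
w=cap('wrist');cv2.imwrite('raw/h2.png',w['img'])
lat(w,(.5985,-.1425),.147,'L now')
E
```

```text
time: 15.45
ee_pos: [0.5918, -0.0972, 0.2299]
L now axis off -0.2 slope -0.63 deg end -1 [5.  5.8 6.7 4.9 6. ] end 1 [ 4.4  3.8  3.   0.9 -3.6]
```

```bash
python3 -m jog '{"slide":[[0.25,0,0],[0.5,0.03,0],[0.67,0.035,0],[0.67,0.035,0]],"spin":[0,0,0,0],"gripper":[0.5,0.5,0.5,0.5]}'|grep -E "time|ee_pos"
python3 -m jog '{"slide":[[0.25,0,0],[0.5,0.03,0],[0.67,0.035,0],[0.67,0.035,0],[0.67,0.035,0]],"spin":[0.029,0.029,0.029,0.029,0.029],"gripper":[0.5,0.5,0.5,0.5,0.5]}'|grep -E "time|ee_pos|tcp_rot"
python3 - <<'E'
from lat import *
w=cap('wrist');cv2.imwrite('raw/h3.png',w['img']);np.savez('raw/h3.npz',**{k:np.array(v) for k,v in w.items()})
lat(w,(.572,.128),.096,'R now')
E
```

```text
time: 15.9
ee_pos: [0.5778, 0.0401, 0.2251]
time: 16.4
ee_pos: [0.5668, 0.1692, 0.2255]
tcp_rot: [-3.139, 0.0, 1.667]
R now axis off -1.6 slope -0.52 deg end -1 [ 6.3 -0.6  5.4  5.3  5.9] end 1 [6.5 5.6 5.7 5.1 0.3]
```

```bash
f(){ grep -E "time|ee_pos|wrist" | tr '\n' ' '; echo; }
python3 -m jog '{"slide":[[0,0,0.25],[0,0,0.5],[0,0,0.7],[0,0,0.82],[0,0,0.88],[0,0,0.9],[-0.03,0,0.9],[-0.06,0,0.9]],"spin":[0,0,0,0,0,0,0,0],"gripper":[0.5,0.5,0.5,0.5,0.5,0.5,0.5,0.5]}'|f; python3 snap.py R00
python3 -m jog '{"slide":[[-0.02,0,0],[-0.04,0,0],[-0.06,0,0]],"spin":[0,0,0],"gripper":[0.5,0.5,0.5]}'|f; python3 snap.py R01
python3 -m jog '{"slide":[[-0.02,0,0],[-0.04,0,0],[-0.06,0,0]],"spin":[0,0,0],"gripper":[0.5,0.5,0.5]}'|f; python3 snap.py R02
python3 -m jog '{"slide":[[-0.02,0,0],[-0.04,0,0],[-0.06,0,0]],"spin":[0,0,0],"gripper":[0.5,0.5,0.5]}'|f; python3 snap.py R03
python3 -m jog '{"slide":[[-0.02,0,0],[-0.04,0,0],[-0.06,0,0]],"spin":[0,0,0],"gripper":[0.5,0.5,0.5]}'|f; python3 snap.py R04
python3 - <<'E'
from meas import *
b=env.capture('side');a=env.capture('scene')
for i in range(5):
    n=f'R0{i}'
    print(n,sleeve(cv2.imread(f'raw/{n}_side.png'),b,(.572,.128),.09,-.08,.02),sleeve(cv2.imread(f'raw/{n}_scene.png'),a,(.572,.128),.09,-.08,.02))
E
```

```text
time: 17.25 ee_pos: [0.5691, 0.157, 0.0482] wrist_force: [0.6, -0.1, -0.0] 
time: 17.65 ee_pos: [0.5695, 0.1455, 0.0471] wrist_force: [-0.3, 1.1, 0.7] 
time: 18.05 ee_pos: [0.5706, 0.1335, 0.0469] wrist_force: [0.1, 0.1, 0.0] 
time: 18.45 ee_pos: [0.5717, 0.1216, 0.0469] wrist_force: [0.4, -0.6, 0.5] 
time: 18.85 ee_pos: [0.5729, 0.1096, 0.0469] wrist_force: [0.6, -0.3, -1.1] 
R00 [ -1.3 -25.9 -30.   -8.9] [-1.6 -1.6 -2.5 -2.4]
R01 [ -6.2 -32.5 -30.7 -16.3] [-8.7 -8.5 -9.3 -9.8]
R02 [-17.8 -38.4 -36.6 -28.4] [-13.3 -13.  -20.7 -21.2]
R03 [-30.4 -43.2 -42.8 -32.3] [-14.8 -14.8 -32.9 -33.2]
R04 [-42.5 -47.1 -51.8 -42.7] [-25.1 -27.1 -44.8 -45.2]
```

```bash
f(){ grep -E "time|wrist" | tr '\n' ' '; echo; }
python3 -m jog '{"slide":[[-0.02,0,0],[-0.04,0,0],[-0.06,0,0]],"spin":[0,0,0],"gripper":[0.5,0.5,0.5]}'|f; python3 snap.py R05
python3 -m jog '{"slide":[[-0.02,0,0],[-0.04,0,0],[-0.06,0,0]],"spin":[0,0,0],"gripper":[0.5,0.5,0.5]}'|f; python3 snap.py R06
python3 -m jog '{"slide":[[-0.02,0,0],[-0.04,0,0],[-0.06,0,0]],"spin":[0,0,0],"gripper":[0.5,0.5,0.5]}'|f; python3 snap.py R07
python3 -m jog '{"slide":[[-0.02,0,0],[-0.04,0,0],[-0.06,0,0]],"spin":[0,0,0],"gripper":[0.5,0.5,0.5]}'|f; python3 snap.py R08
python3 -m jog '{"slide":[[-0.02,0,0],[-0.04,0,0],[-0.06,0,0]],"spin":[0,0,0],"gripper":[0.5,0.5,0.5]}'|f; python3 snap.py R09
python3 -m jog '{"slide":[[-0.02,0,0],[-0.04,0,0],[-0.06,0,0]],"spin":[0,0,0],"gripper":[0.5,0.5,0.5]}'|f; python3 snap.py R10
python3 -m jog '{"slide":[[-0.02,0,0],[-0.04,0,0],[-0.06,0,0]],"spin":[0,0,0],"gripper":[0.5,0.5,0.5]}'|f; python3 snap.py R11
python3 -m jog '{"slide":[[-0.02,0,0],[-0.035,0,0],[-0.045,0,0],[-0.05,0,0],[-0.05,0,0]],"spin":[0,0,0,0,0],"gripper":[0.5,0.5,0.5,0.5,0.5]}'|f; python3 snap.py R12
python3 -m jog '{"slide":[[0.05,0,0],[0.1,0,-0.2],[0.1,0,-0.4],[0.1,0,-0.6],[0.1,0,-0.8],[0.1,0,-0.9],[0.1,0,-0.9],[0.1,0,-0.9]],"spin":[0,0,0,0,0,0,0,0],"gripper":[0.5,0.5,0.5,0.5,0.5,0,0,0]}'|grep -E "time|ee_pos"
python3 - <<'E'
from lat import *
w=cap('wrist');cv2.imwrite('raw/h4.png',w['img']);np.savez('raw/h4.npz',**{k:np.array(v) for k,v in w.items()})
b=env.capture('side');a=env.capture('scene')
for i in range(4,13):
    n=f'R{i:02d}'
    print(n,sleeve(cv2.imread(f'raw/{n}_side.png'),b,(.572,.128),.09,-.17,-.01)[[0,3]],sleeve(cv2.imread(f'raw/{n}_scene.png'),a,(.572,.128),.09,-.17,-.01)[2:])
E
```

```text
time: 19.35 wrist_force: [-0.3, 0.6, -0.1] 
time: 19.75 wrist_force: [-0.2, 0.4, 1.2] 
time: 20.15 wrist_force: [-0.8, 0.0, -0.3] 
time: 20.55 wrist_force: [0.0, -0.1, -0.3] 
time: 20.95 wrist_force: [0.5, 0.8, -0.5] 
time: 21.35 wrist_force: [-0.5, -0.5, 0.4] 
time: 21.75 wrist_force: [-0.4, -0.3, -0.5] 
time: 22.35 wrist_force: [0.5, 0.4, -0.4] 
time: 23.25
ee_pos: [0.5795, 0.0368, 0.226]
R04 [-42.5 -56.5] [-44.8 -45.2]
R05 [-54.4 -64.9] [-56.8 -57.7]
R06 [-66.8 -73.3] [-69.  -69.4]
R07 [-79.  -82.9] [-80.8 -81.4]
R08 [-90.4 -92.1] [-93.  -93.6]
R09 [-102.7 -100.3] [-104.6 -105.1]
R10 [-114.6 -110.9] [-116.5 -116.8]
R11 [-126.4 -122.9] [-128.5 -128.7]
R12 [-136.5 -132.8] [-137.1 -136.5]
```

```bash
cat > wob2.py <<'E'
from meas import *
def prof(g,c,mid,ang,ss,half):
    u=np.array([np.cos(ang),np.sin(ang),0]);t=np.arange(-half,half,.0005);acc=0
    for s in ss:
        P=proj(c,np.array([[*mid,.058]])+np.outer([s-.005,s,s+.005],u)); d=P[2]-P[0]; px=np.linalg.norm(d)/.01; d/=np.linalg.norm(d); m=np.array([-d[1],d[0]])
        R=c['fx'];Rm,_=cv2.Rodrigues(np.array(c['rvec'],float));dep=(Rm@np.array([*mid,.058])+np.array(c['tvec']).ravel())[2]
        q=(P[1]+np.outer(t*c['fx']/dep,m)).astype(np.float32); acc=acc+cv2.remap(g,q[:,:1],q[:,1:],cv2.INTER_LINEAR).ravel()
    return t*1000,acc/len(ss)
def run(names,sh,mid,ang,cams):
    n=np.array([-np.sin(ang),np.cos(ang)])
    for s,nm in zip(sh,names):
        row=[]
        for k,e in(('scene',1),('side',1),('side',-1)):
            c=cams[k];g=cv2.cvtColor(cv2.imread(f'raw/{nm}_{k}.png'),cv2.COLOR_BGR2GRAY).astype(np.float32);m=np.array(mid)-n*s/1000
            t,v=prof(g,c,m,ang,e*np.r_[.075:.096:.004],.03);d=np.where((v<90)&(abs(t)<24))[0];ctr=(t[d[0]]+t[d[-1]])/2 if len(d) else 99;wd=t[d[-1]]-t[d[0]] if len(d) else 0
            t,v=prof(g,c,m,ang,e*np.r_[.118:.128:.002],.03);t=t-ctr;kk=abs(t)<14;t=t[kk];v=v[kk]
            dv=np.abs(v-np.median(np.r_[v[:8],v[-8:]]));w=np.clip(dv-.35*dv.max(),0,None);row+=[wd,(w*t).sum()/w.sum(),t[np.argmin(v)],t[np.argmax(v)]]
        print(nm,np.round(row,1))
E
python3 - <<'E'
from wob2 import *
np.set_printoptions(linewidth=150,suppress=True)
cams={k:env.capture(k) for k in('scene','side')}
run(['L00']+[f'L{i}' for i in range(12,24)],[0,5,17,29,41,53,65,77,89,101,113,123,131],(.579,-.011),.147,cams)
run([f'R{i:02d}' for i in range(13)],[0,7,18.5,30.5,42.5,54.5,66.5,79,90.5,102.5,114.5,126.5,136],(.572,.128),.092,cams)
E
```

```text
L00 [27.   4.5  6.  13.5 22.  -5.7 -6.5 11.  24.5 -3.5 -9.3 12.8]
L12 [27.   4.1  5.5 13.5 22.5 -5.5 -5.3 10.8 25.5  0.2 -9.8 12.3]
L13 [ 27.    1.9   2.5  11.   22.   -4.5 -11.5  13.5  25.5  -1.1  -9.8  13.3]
L14 [ 27.   -0.2   1.5  10.5  21.5  -4.7 -11.8  10.3  26.   -4.4  -9.5  13.5]
L15 [27.   1.3  3.  11.5 21.5 -3.9  1.8 12.8 25.5 -6.6 -9.3 12.3]
L16 [ 27.    4.1   4.5  13.5  20.5   0.1   3.8 -13.8  25.5  -4.6 -10.3  10.8]
L17 [ 26.5   5.9   4.3  -6.8  20.   -1.1   3.  -13.5  25.5  -6.8  -9.8  12.3]
L18 [ 27.    3.5   0.5  13.5  20.5  -3.1  -1.8 -13.8  26.   -5.6  -9.5  11.5]
L19 [ 27.    1.7   4.5  11.   20.5  -6.6  -7.3  13.8  25.5  -6.8 -10.3  13.8]
L20 [26.  -0.6  1.5 10.  20.  -4.1 -9.5 13.  25.  -6.  -9.5 10.5]
L21 [ 26.   -0.5   1.5 -13.5  21.   -1.9  -2.   13.5  25.   -6.1 -11.   12. ]
L22 [ 19.5   2.7   3.8  -5.8  21.    2.3   2.   13.5  25.   -6.3 -10.5  12.5]
L23 [  8.5   0.1   7.8 -10.8  21.    0.3   3.   13.5  24.5  -5.6  -9.3  13.8]
R00 [ 28.    4.7   6.   13.5  26.5  -0.3  13.8 -13.8  26.   -1.2  -2.5  11. ]
R01 [28.   4.   5.  13.5 31.5  6.4 13.8  5.3 26.  -1.3 -2.  13.5]
R02 [28.5  4.3  5.8 13.8 31.5  5.2 13.8  5.3 25.5 -1.3 -2.8 12.3]
R03 [28.   3.6  5.  13.5 32.5  4.9 13.8  5.3 25.5 -1.1 -1.8 12.8]
R04 [28.   4.   5.  13.5 33.   5.4 13.5  6.  26.  -1.1 -3.  13.5]
R05 [28.   3.8  5.  13.5 34.   5.1 -6.5  5.5 25.5 -1.2 -5.3 12.3]
R06 [ 27.5   3.7   4.8 -13.3  34.5   4.3  13.8   3.8  26.   -1.  -11.5  13.5]
R07 [ 27.5   3.4   4.8  13.8  35.    4.2 -13.5   3.5  25.5  -1.1 -13.8  13.8]
R08 [ 27.5   3.8   4.8 -12.8  35.5   3.8  -6.8   2.3  25.5   0.1 -12.3  13.8]
R09 [ 27.5   3.4   4.8 -11.8  35.5  -1.8  -6.8   3.3  25.   -0.  -13.5  12.5]
R10 [ 27.    3.2   5.   13.   23.   -3.8  -1.   12.5  25.5   0.3 -12.8  13.8]
R11 [ 27.5   3.2   4.8 -10.8  22.5  -4.1  -0.3  10.3  25.    0.3 -13.5  13.5]
R12 [ 27.    2.7   5.   11.5  22.   -4.1  -1.    9.5  25.   -0.2 -13.5  12.5]
```

Clear result: L's far axle end swings (4.5 → -0.2 → 5.9 → -0.6 → 2.7, period ≈ one turn), while R's ends stay steady (4.7→2.7 slow drift, -1.2→0). L is bent, R is true. R goes to the mixer, L to the tray. Measure both mids, and where the fingertips are in the wrist view.

```bash
cat > ends.py <<'E'
from lat import *
def ends(w,mid,ang,z=.071,lim=95):
    g=cv2.cvtColor(w['img'],cv2.COLOR_BGR2GRAY).astype(np.float32);u=np.array([np.cos(ang),np.sin(ang),0]);n=np.array([-u[1],u[0],0])
    t=np.arange(-.125,.125,.0005);r=[]
    for off in(-.003,0,.003):
        q=proj(w,np.array([*mid,z])+n*off+np.outer(t,u)).astype(np.float32);v=cv2.remap(g,q[:,:1],q[:,1:],cv2.INTER_LINEAR).ravel()
        d=np.where(v<lim)[0];r.append((t[d[0]]*1000,t[d[-1]]*1000))
    return np.round(r,1)
E
python3 - <<'E'
from ends import *
w=env.capture('wrist')
lat(w,(.584,-.0085),.092,'R');print(ends(w,(.584,-.0085),.092))
lat(w,(.5985,-.1425),.147,'L')
for f in('raw/h4.png','raw/h3.png'):
    g=cv2.cvtColor(cv2.imread(f),cv2.COLOR_BGR2GRAY)
    for y in(245,250,255,260,265,270,280,290):
        d=(g[y]<55).astype(int);e=np.where(np.diff(d))[0];print(f,y,e[(e>60)&(e<500)])
s=env.sense();print(s['ee_pos'],s['tcp_rot'],s['gripper_width'])
E
```

```text
R axis off 0.7 slope 0.10 deg end -1 [6.  4.6 5.5 5.5 6.1] end 1 [ 5.1  4.2  6.   6.  -0. ] 
[[-99.  98.]
 [-99.  98.]
 [-99.  98.]]
L axis off 5.1 slope -2.23 deg end -1 [-2.1  1.3 -0.6 -7.1  0.6] end 1 [ 3.6 -5.2 -5.4 -6.1  6. ] 
raw/h4.png 245 [ 88  92 179 383]
raw/h4.png 250 [115 132 418 437]
raw/h4.png 255 [415 422 440 441]
raw/h4.png 260 [176 206 352 382 414 419 441 442]
raw/h4.png 265 [171 206 352 387 416 419]
raw/h4.png 270 [166 206 352 391 421 423]
raw/h4.png 280 [158 207 351 400]
raw/h4.png 290 [117 149 208 350 409 441]
raw/h3.png 245 [381 382 460 468]
raw/h3.png 250 [460 468]
raw/h3.png 255 [460 467]
raw/h3.png 260 [201 229 328 357 460 467]
raw/h3.png 265 [196 230 328 362 459 467]
raw/h3.png 270 [192 230 328 366 459 466]
raw/h3.png 280 [185 230 328 373 459 466]
raw/h3.png 290 [160 178 231 327 380 398]
[0.57968528 0.03630916 0.22603169] [-3.14006919e+00 -3.60512175e-04  1.66650074e+00] 0.9944776894229925
```

The tips sit about 9 mm *behind* the reported TCP (matching both the wrist view and the missed contacts), so grasp heights are shifted: TCP at about z=0.040 puts the tips around 0.05. Turn over R, straddle, and lower.

```bash
f(){ grep -E "time|ee_pos|wrist|tcp_rot|grip" | tr '\n' ' '; echo; }
python3 -m jog '{"slide":[[-0.2215,0,0],[-0.2215,0,0],[-0.2215,0,0],[-0.2215,0,0],[-0.2215,0,0],[-0.2215,0,0],[-0.2215,0,0],[-0.2215,0,0],[-0.2215,0,0],[-0.2215,0,0],[-0.2215,0,0],[-0.2215,0,0]],"spin":[1,1,1,1,1,1,1,1,1,1,1,1],"gripper":[0.3,0.3,0.3,0.3,0.3,0.3,0.3,0.3,0.3,0.3,0.3,0.3]}'|f
python3 -m jog '{"slide":[[0,0,0.25],[0,0,0.5],[0,0,0.6],[0,0,0.6]],"spin":[0,0,0,0],"gripper":[0.3,0.3,0.3,0.3]}'|f
python3 - <<'E'
from ends import *
w=env.capture('wrist');cv2.imwrite('raw/g1.png',w['img'])
lat(w,(.5834,-.0078),.094,'R');s=env.sense();print(s['ee_pos'],s['tcp_rot'])
g=cv2.cvtColor(w['img'],cv2.COLOR_BGR2GRAY)
for y in (150,200,235,255,265,280): 
    d=(g[y]<60).astype(int);e=np.where(np.diff(d))[0];print(y,e)
E
```

```text
time: 24.75 ee_pos: [0.5841, -0.0078, 0.2265] tcp_rot: [-3.141, 0.001, 0.095] wrist_force: [0.6, 0.9, 0.3] gripper_width: 0.7 grip_force: 0.0 
time: 25.15 ee_pos: [0.5825, -0.0075, 0.1038] tcp_rot: [-3.14, 0.006, 0.098] wrist_force: [0.3, -0.2, 1.3] gripper_width: 0.699 grip_force: 0.0 
R axis off -0.5 slope -0.05 deg end -1 [ 4.   0.7  1.3  1.6 -8. ] end 1 [ 0.3  0.3  0.   1.5 -9. ] 
[ 0.5838241  -0.00778293  0.1063269 ] [-3.14096175e+00  1.89706416e-03  9.72666289e-02]
150 [257 302 492 544]
200 [258 301 485 535]
235 [258 300 480 528]
255 [259 300 477 525]
265 [174 211 259 300 347 383 475 523]
280 [162 212 259 299 346 396 473 520]
```

Centred between the fingers (roller 259–300, fingers 211/347 px). Lower and grip.

```bash
f(){ grep -E "time|ee_pos|wrist|tcp_rot|grip" | tr '\n' ' '; echo; }
python3 -m jog '{"slide":[[0,0,0.15],[0,0,0.25],[0,0,0.29],[0,0,0.31],[0,0,0.325],[0,0,0.325]],"spin":[0,0,0,0,0,0],"gripper":[0.3,0.3,0.3,0.3,0.3,0.3]}'|f
python3 -m jog '{"slide":[[0,0,0],[0,0,0],[0,0,0],[0,0,0],[0,0,0],[0,0,0],[0,0,0]],"spin":[0,0,0,0,0,0,0],"gripper":[0.8,0.8,0.8,0.8,0.8,0.8,0.8]}' 25|f
```

```text
time: 25.8 ee_pos: [0.5846, -0.0079, 0.0428] tcp_rot: [3.141, -0.001, 0.096] wrist_force: [-0.3, 0.3, 0.2] gripper_width: 0.7 grip_force: 0.0 
time: 26.5 ee_pos: [0.5842, -0.0078, 0.042] tcp_rot: [-3.142, -0.0, 0.096] wrist_force: [-0.8, 0.3, 0.6] gripper_width: 0.281 grip_force: 25.0
```

Grip width is 24.7 mm rather than 26, hinting the pads may bite above the axis. Open, go 5 mm lower while watching the force, and regrip.

```bash
f(){ grep -E "time|ee_pos|wrist|grip" | tr '\n' ' '; echo; }
python3 -m jog '{"slide":[[0,0,0],[0,0,0],[0,0,0],[0,0,0.01],[0,0,0.015],[0,0,0.015]],"spin":[0,0,0,0,0,0],"gripper":[0.5,0.5,0.5,0.5,0.5,0.5]}'|f
python3 -m jog '{"slide":[[0,0,0.01],[0,0,0.01],[0,0,0.01]],"spin":[0,0,0],"gripper":[0.5,0.5,0.5]}'|f
python3 -m jog '{"slide":[[0,0,0],[0,0,0],[0,0,0],[0,0,0],[0,0,0]],"spin":[0,0,0,0,0],"gripper":[0.8,0.8,0.8,0.8,0.8]}' 25|f
```

```text
time: 27.1 ee_pos: [0.5841, -0.0078, 0.0388] wrist_force: [-0.9, 0.3, 0.6] gripper_width: 0.498 grip_force: 0.0 
time: 27.4 ee_pos: [0.5843, -0.0078, 0.0386] wrist_force: [-7.9, 0.7, 15.3] gripper_width: 0.5 grip_force: 8.0 
time: 27.9 ee_pos: [0.5853, -0.0077, 0.0386] wrist_force: [-0.9, 2.6, 11.9] gripper_width: 0.289 grip_force: 25.8
```

The tips just touch the plate there (TCP 0.0386), so they're well below the axis; the grip is good. Lift.

```bash
f(){ grep -E "time|ee_pos|wrist|grip|tcp_rot" | tr '\n' ' '; echo; }
python3 -m jog '{"slide":[[0,0,-0.02],[0,0,-0.05],[0,0,-0.15],[0,0,-0.3],[0,0,-0.5],[0,0,-0.7],[0,0,-0.8],[0,0,-0.8],[0,0,-0.8]],"spin":[0,0,0,0,0,0,0,0,0],"gripper":[0.8,0.8,0.8,0.8,0.8,0.8,0.8,0.8,0.8]}'|f
python3 - <<'E'
from ends import *
w=env.capture('wrist');cv2.imwrite('raw/g2.png',w['img'])
s=env.sense();p=s['ee_pos'];yaw=s['tcp_rot'][2];print(p,yaw,s['gripper_width'])
m=p[:2];z=p[2]+.0194
# roller in the grip: along-axis ends of the sleeve on the visible (+x) side, and height via scene/side
g=cv2.cvtColor(w['img'],cv2.COLOR_BGR2GRAY);d=(g[200]<60).astype(int);print(np.where(np.diff(d))[0])
for x in(272,280,288):
    c=g[:260,x].astype(int);print(x,np.where(np.diff((c<70).astype(int)))[0])
u=np.array([np.cos(yaw),np.sin(yaw),0])
for t in(.1,.13): print(t,proj(w,np.array([*m,z])+u*t))
for k in('side','scene'):
    c=cap(k); cv2.imwrite(f'raw/g2_{k}.png',c['img']); print(k,proj(c,np.array([[*m,z]])+np.outer([-.13,-.1,.1,.13],u)).round(1).tolist())
E
```

```text
time: 28.8 ee_pos: [0.5836, -0.0078, 0.1957] tcp_rot: [-3.141, 0.002, 0.096] wrist_force: [-0.2, 0.3, -2.5] gripper_width: 0.289 grip_force: 25.0 
[ 0.58340501 -0.0077121   0.19506986] 0.09576353965265305 0.28814099694934225
[247 311 422 453]
272 [25]
280 [25]
288 [25]
0.1 [[277.413036    26.31790742]]
0.13 [[277.32418028 -76.8017768 ]]
side [[327.4, 164.3], [314.8, 162.5], [233.3, 151.6], [221.6, 150.0]]
scene [[251.8, 142.1], [254.6, 148.4], [275.8, 197.4], [279.5, 206.1]]
```

The roller is held level: the wrist camera shows the sleeve end at row 25 against 26 predicted, so its middle is at the TCP. Carry it above the empty place.

```bash
f(){ grep -E "time|ee_pos|wrist|grip|tcp_rot" | tr '\n' ' '; echo; }
python3 -m jog '{"slide":[[-0.01,-0.08,0],[-0.03,-0.24,0],[-0.05,-0.42,0],[-0.075,-0.6,0],[-0.098,-0.797,0]],"spin":[0,0,0,0,0],"gripper":[0.8,0.8,0.8,0.8,0.8]}'|f
python3 -m jog '{"slide":[[-0.02,-0.2,0],[-0.05,-0.4,0],[-0.07,-0.58,0],[-0.09,-0.72,0],[-0.098,-0.78,0],[-0.098,-0.797,0],[-0.098,-0.797,0],[-0.098,-0.797,0]],"spin":[0,0.02,0.04,0.061,0.061,0.061,0.061,0.061],"gripper":[0.8,0.8,0.8,0.8,0.8,0.8,0.8,0.8]}'|f
python3 - <<'E'
from ends import *
w=cap('wrist','m1.png');s=env.sense();p=s['ee_pos'];print(p,s['tcp_rot'],s['gripper_width'])
g=cv2.cvtColor(w['img'],cv2.COLOR_BGR2GRAY)
def P(*a): return proj(w,np.array(a))[0].round(1)
print('pred held end',P(p[0]+.1,p[1],p[2]+.0194),'m1 sleeve end',P(.614,.362,.113),'m1 axle end',P(.644,.362,.113),'bearing',P(.626,.306,.113),P(.626,.3225,.123),P(.626,.2895,.123))
for k in('side','scene'):
    c=cap(k); cv2.imwrite(f'raw/m1_{k}.png',c['img'])
E
```

```text
time: 29.45 ee_pos: [0.5483, 0.151, 0.1964] tcp_rot: [-3.141, 0.001, 0.096] wrist_force: [1.0, -0.3, -2.6] gripper_width: 0.288 grip_force: 25.0 
time: 30.25 ee_pos: [0.515, 0.3048, 0.1968] tcp_rot: [3.141, 0.0, -0.001] wrist_force: [0.7, -0.5, -2.2] gripper_width: 0.29 grip_force: 25.0 
[0.51505153 0.30468498 0.19688513] [ 3.14136257e+00  6.90964699e-05 -1.23780162e-03] 0.2839295290874039
pred held end [277.2  25.1] m1 sleeve end [186.3  62.9] m1 axle end [182.6   9.3] bearing [276.   41.7] [247.7  38.8] [304.   38.8]
```

View pics/m1.png

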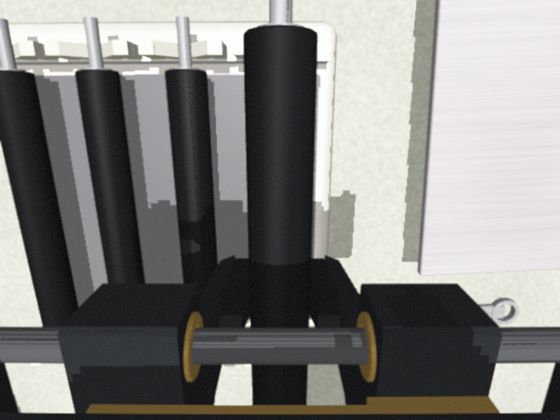

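The wrist view shows the held roller at (245–317, 25+) beside the three mixer rollers (sleeve ends at row 70; nearest centred on column 187 against 186 predicted), so y is right to ~1 mm and the mixer sits about 3 mm nearer in x. Correct by -3 mm in x, +1 mm in y, and lower while watching the force.

```bash
f(){ grep -E "time|ee_pos|wrist|grip|torque" | tr '\n' ' '; echo; }
python3 -m jog '{"slide":[[-0.015,-0.005,0.1],[-0.015,-0.005,0.2],[-0.015,-0.005,0.3],[-0.015,-0.005,0.36],[-0.015,-0.005,0.4],[-0.015,-0.005,0.42],[-0.015,-0.005,0.44],[-0.015,-0.005,0.44]],"spin":[0,0,0,0,0,0,0,0],"gripper":[0.8,0.8,0.8,0.8,0.8,0.8,0.8,0.8]}'|f
python3 - <<'E'
from ends import *
w=cap('wrist','m2.png');s=env.sense();p=s['ee_pos']
g=cv2.cvtColor(w['img'],cv2.COLOR_BGR2GRAY)
def P(*a): return proj(w,np.array(a))[0].round(1)
print(p,'held end',P(p[0]+.1,p[1],p[2]+.0194),'m1 sl',P(.611,.362,.113),'brg',P(.624,.306,.113))
for y in(10,30,60,100): print(y,np.where(np.diff((g[y]<70).astype(int)))[0])
for x in(165,185,275,280): print(x,np.where(np.diff((g[:200,x]<70).astype(int)))[0])
E
python3 -m jog '{"slide":[[0,0,0.02],[0,0,0.04],[0,0,0.05],[0,0,0.06],[0,0,0.06]],"spin":[0,0,0,0,0],"gripper":[0.8,0.8,0.8,0.8,0.8]}'|f
```

```text
time: 31.2 ee_pos: [0.5117, 0.3067, 0.109] wrist_force: [0.0, 1.1, -2.2] gripper_width: 0.289 grip_force: 25.0 
[0.5118169  0.30681097 0.10927401] held end [277.1  24.9] m1 sl [134.   36.5] brg [279.5  -2. ]
10 []
30 [246 313]
60 [ 32  98 126 130 168 243 316]
100 [ 40 104 131 134 171 244 314]
165 [42]
185 []
275 [25]
280 [25]
time: 31.75 ee_pos: [0.5115, 0.3067, 0.0966] wrist_force: [-0.3, -0.5, -2.9] gripper_width: 0.289 grip_force: 25.0
```

```bash
f(){ grep -E "time|ee_pos|wrist|grip" | tr '\n' ' '; echo; }
python3 -m jog '{"slide":[[0,0,0.007],[0,0,0.007]],"spin":[0,0],"gripper":[0.8,0.8]}'|f
python3 -m jog '{"slide":[[0,0,0.006],[0,0,0.006]],"spin":[0,0],"gripper":[0.8,0.8]}'|f
python3 -c "
from h import *
print(env.sense()['wrist_force'],env.sense()['torque'])
for k in('side','scene'): cv2.imwrite(f'raw/m3_{k}.png',cap(k)['img'])"
```

```text
time: 31.95 ee_pos: [0.5116, 0.3067, 0.0954] wrist_force: [0.6, -0.6, -1.5] gripper_width: 0.289 grip_force: 25.0 
time: 32.15 ee_pos: [0.5117, 0.3069, 0.0945] wrist_force: [0.1, 0.3, -0.9] gripper_width: 0.29 grip_force: 25.0 
[ 0.07626392  0.28278141 -0.89444789] [ 0.15287196 -0.026074    0.00767716]
```

```bash
f(){ grep -E "time|ee_pos|wrist|grip" | tr '\n' ' '; echo; }
python3 -m jog '{"slide":[[0,0,0.005],[0,0,0.005]],"spin":[0,0],"gripper":[0.8,0.8]}'|f
python3 -m jog '{"slide":[[0,0,0.005],[0,0,0.005]],"spin":[0,0],"gripper":[0.8,0.8]}'|f
python3 -m jog '{"slide":[[0,0,0.0],[0,0,0.0],[0,0,0],[0,0,0],[0,0,0]],"spin":[0,0,0,0,0],"gripper":[0.68,0.66,0.63,0.58,0.55]}'|f
```

```text
time: 32.45 ee_pos: [0.5119, 0.3072, 0.094] wrist_force: [-0.7, 2.7, 3.8] gripper_width: 0.287 grip_force: 25.0 
time: 32.65 ee_pos: [0.5121, 0.3075, 0.0935] wrist_force: [-0.6, 4.8, 7.0] gripper_width: 0.288 grip_force: 25.0 
time: 33.15 ee_pos: [0.5116, 0.3066, 0.0922] wrist_force: [0.4, 0.2, 0.3] gripper_width: 0.449 grip_force: 0.0
```

Seated at the right height (TCP 0.0935 ↔ axis 0.113, 7 N), released to 39.5 mm. Lift straight up, check, and go above L.

```bash
f(){ grep -E "time|ee_pos|wrist|grip" | tr '\n' ' '; echo; }
python3 -m jog '{"slide":[[0,0,-0.05],[0,0,-0.15],[0,0,-0.35],[0,0,-0.55],[0,0,-0.65],[0,0,-0.65],[0,0,-0.65]],"spin":[0,0,0,0,0,0,0],"gripper":[0.55,0.55,0.55,0.55,0.3,0.3,0.3]}'|f
python3 - <<'E'
from ends import *
w=cap('wrist');cv2.imwrite('raw/m4.png',w['img'])
g=cv2.cvtColor(w['img'],cv2.COLOR_BGR2GRAY).astype(np.float32)
def line(y,z=.122):
    t=np.arange(.27,.40,.0005);o=[]
    for x in(.53,.56,.59):
        q=proj(w,np.c_[np.full_like(t,x),t,np.full_like(t,.113)]).astype(np.float32);v=cv2.remap(g,q[:,:1],q[:,1:],cv2.INTER_LINEAR).ravel();e=np.where(np.diff((v<60).astype(int)))[0];print(x,t[e].round(4))
line(0)
t=np.arange(.55,.66,.0005)
for y in(.306,.362):
    q=proj(w,np.c_[t,np.full_like(t,y),np.full_like(t,.126)]).astype(np.float32);v=cv2.remap(g,q[:,:1],q[:,1:],cv2.INTER_LINEAR).ravel();print(y,t[np.where(np.diff((v<60).astype(int)))[0]])
for k in('side','scene'): cv2.imwrite(f'raw/m4_{k}.png',cap(k)['img'])
E
python3 -m jog '{"slide":[[0.05,0.2,0],[0.1,0.45,0],[0.2,0.7,0],[0.2,0.8,0]],"spin":[0,0,0,0],"gripper":[0.3,0.3,0.3,0.3]}'|f
python3 -m jog '{"slide":[[0.05,0.25,0],[0.1,0.5,0],[0.2,0.75,0],[0.2,0.8,0]],"spin":[0,0,0,0],"gripper":[0.3,0.3,0.3,0.3]}'|f
python3 -m jog '{"slide":[[0.027,0.25,0],[0.027,0.45,0],[0.027,0.58,0],[0.027,0.633,0],[0.027,0.633,0],[0.027,0.633,0]],"spin":[0,0,0,0,0,0],"gripper":[0.3,0.3,0.3,0.3,0.3,0.3]}'|f
python3 - <<'E'
from ends import *
w=cap('wrist');cv2.imwrite('raw/l1.png',w['img']);print(env.sense()['ee_pos'])
g=cv2.cvtColor(w['img'],cv2.COLOR_BGR2GRAY).astype(np.float32)
t=np.arange(-.24,-.06,.0005)
for x in(.60,.62,.64,.66,.68):
    q=proj(w,np.c_[np.full_like(t,x),t,np.full_like(t,.058)]).astype(np.float32);v=cv2.remap(g,q[:,:1],q[:,1:],cv2.INTER_LINEAR).ravel();e=np.where(np.diff((v<60).astype(int)))[0];print(x,t[e].round(4))
E
```

```text
time: 33.85 ee_pos: [0.5114, 0.3067, 0.2219] wrist_force: [-0.8, -0.6, -0.1] gripper_width: 0.691 grip_force: 0.0 
0.53 [0.2945 0.319  0.3495 0.3755]
0.56 [0.2945 0.319  0.3495 0.362  0.3645 0.375 ]
0.59 [0.2945 0.319  0.3495 0.3615 0.3645 0.3755]
0.306 [0.609  0.6485]
0.362 [0.5565 0.557  0.6085 0.6485]
time: 34.4 ee_pos: [0.5524, 0.1434, 0.2211] wrist_force: [-0.6, 0.1, 0.4] gripper_width: 0.695 grip_force: 0.0 
time: 34.8 ee_pos: [0.5922, -0.0173, 0.2209] wrist_force: [-0.1, 0.3, -0.7] gripper_width: 0.701 grip_force: 0.0 
time: 35.4 ee_pos: [0.597, -0.1384, 0.2221] wrist_force: [0.6, 0.4, -1.4] gripper_width: 0.701 grip_force: 0.0 
[ 0.59709865 -0.13819962  0.22222232]
0.6 [-0.155 -0.131]
0.62 [-0.1525 -0.128 ]
0.64 [-0.15   -0.1255]
0.66 [-0.147  -0.1225]
0.68 [-0.1445 -0.1205]
```

R sits in its bearings: centre y 0.3067, 55.7 mm from its neighbour, sleeve end flush with the neighbour's (0.609 vs 0.6085). L now: centre line (0.599,-0.143), 7.5°. Grip it.

```bash
f(){ grep -E "time|ee_pos|wrist|grip" | tr '\n' ' '; echo; }
python3 -m jog '{"slide":[[0.01,0.024,0.2],[0.01,0.024,0.4],[0.01,0.024,0.6],[0.01,0.024,0.75],[0.01,0.024,0.84],[0.01,0.024,0.88],[0.01,0.024,0.9],[0.01,0.024,0.905],[0.01,0.024,0.905]],"spin":[-0.083,-0.083,-0.083,-0.083,-0.083,-0.083,-0.083,-0.083,-0.083],"gripper":[0.3,0.3,0.3,0.3,0.3,0.3,0.3,0.3,0.3]}'|f
python3 -m jog '{"slide":[[0,0,0],[0,0,0],[0,0,0],[0,0,0],[0,0,0],[0,0,0],[0,0,0]],"spin":[0,0,0,0,0,0,0],"gripper":[0.8,0.8,0.8,0.8,0.8,0.8,0.8]}' 25|f
python3 -m jog '{"slide":[[0,0,-0.02],[0,0,-0.05],[0,0,-0.15],[0,0,-0.3],[0,0,-0.45],[0,0,-0.6],[0,0,-0.6],[0,0,-0.6]],"spin":[0,0,0,0,0,0,0,0],"gripper":[0.8,0.8,0.8,0.8,0.8,0.8,0.8,0.8]}'|f
python3 - <<'E'
from ends import *
w=cap('wrist');s=env.sense();p=s['ee_pos'];print(p,s['tcp_rot'],s['gripper_width'])
g=cv2.cvtColor(w['img'],cv2.COLOR_BGR2GRAY)
for x in(272,280,288): print(x,np.where(np.diff((g[:260,x]<70).astype(int)))[0])
yaw=s['tcp_rot'][2];u=np.array([np.cos(yaw),np.sin(yaw),0])
print(proj(w,np.array([*p[:2],p[2]+.0175])+u*.1))
# tray from side/scene pictures: floor edges at start
E
```

```text
time: 36.35 ee_pos: [0.5995, -0.1446, 0.0423] wrist_force: [-0.4, -0.3, -0.6] gripper_width: 0.698 grip_force: 0.0 
time: 37.05 ee_pos: [0.599, -0.1446, 0.0414] wrist_force: [-0.8, 0.4, 0.2] gripper_width: 0.284 grip_force: 25.0 
time: 37.85 ee_pos: [0.5988, -0.1445, 0.1609] wrist_force: [-0.3, 0.6, -3.3] gripper_width: 0.286 grip_force: 25.0 
[ 0.59838631 -0.14437851  0.15986926] [-3.14036551e+00  1.99652943e-03  1.30307988e-01] 0.291329077253797
272 [30]
280 [30]
288 [30]
[[277.20471254  28.10643404]]
```

L is held level (sleeve end row 30 vs 28 predicted). Carry it over the tray centre (0.494,-0.342) and lower gently.

```bash
f(){ grep -E "time|ee_pos|wrist|grip|tcp_rot" | tr '\n' ' '; echo; }
python3 -m jog '{"slide":[[-0.06,0.08,0],[-0.16,0.23,0],[-0.29,0.41,0],[-0.42,0.59,0],[-0.53,0.75,0],[-0.6,0.85,0],[-0.646,0.912,0],[-0.646,0.912,0],[-0.646,0.912,0]],"spin":[0,0.02,0.04,0.06,0.083,0.083,0.083,0.083,0.083],"gripper":[0.8,0.8,0.8,0.8,0.8,0.8,0.8,0.8,0.8]}'|f
python3 -m jog '{"slide":[[0,0,0.08],[0,0,0.2],[0,0,0.35],[0,0,0.5],[0,0,0.6],[0,0,0.68],[0,0,0.72],[0,0,0.73],[0,0,0.74],[0,0,0.74]],"spin":[0,0,0,0,0,0,0,0,0,0],"gripper":[0.8,0.8,0.8,0.8,0.8,0.8,0.8,0.8,0.8,0.8]}'|f
python3 - <<'E'
from ends import *
for k in('side','scene'): cv2.imwrite(f'raw/t1_{k}.png',cap(k)['img'])
w=cap('wrist');cv2.imwrite('raw/t1.png',w['img']);g=cv2.cvtColor(w['img'],cv2.COLOR_BGR2GRAY)
for y in(60,120,200): print(y,g[y,::14].tolist())
for Y in(-.275,-.41):print(proj(w,[[.55,Y,.028],[.55,Y,.003],[.6,Y,.028]]).round(0).tolist())
print(env.sense()['ee_pos'],env.sense()['wrist_force'])
E
```

```text
time: 38.8 ee_pos: [0.4949, -0.3413, 0.1606] tcp_rot: [-3.14, 0.001, 0.0] wrist_force: [0.9, 0.1, -1.8] gripper_width: 0.283 grip_force: 25.0 
time: 39.8 ee_pos: [0.495, -0.3423, 0.0139] tcp_rot: [3.141, -0.001, 0.0] wrist_force: [0.8, 0.1, -2.1] gripper_width: 0.287 grip_force: 25.0 
60 [238, 237, 236, 241, 235, 238, 237, 234, 234, 207, 216, 82, 221, 219, 227, 228, 228, 228, 27, 40, 47, 39, 28, 230, 232, 229, 223, 222, 219, 218, 216, 218, 213, 92, 82, 85, 215, 238, 241, 235]
120 [234, 234, 230, 234, 237, 232, 241, 236, 233, 229, 216, 80, 219, 220, 220, 230, 228, 228, 29, 43, 47, 35, 30, 229, 232, 226, 220, 218, 219, 218, 216, 220, 146, 83, 81, 215, 235, 238, 237, 239]
200 [239, 236, 235, 234, 235, 232, 230, 235, 231, 233, 207, 152, 90, 220, 219, 223, 220, 218, 23, 39, 43, 36, 25, 216, 216, 215, 211, 208, 211, 207, 205, 139, 86, 81, 216, 233, 237, 232, 236, 240]
[[106.0, 155.0], [132.0, 148.0], [87.0, 14.0]]
[[449.0, 155.0], [424.0, 148.0], [468.0, 14.0]]
[ 0.49485098 -0.34246739  0.01392512] [ 0.66703489  0.2535585  -2.33211372]
```

Inside the walls (tray walls at columns ~150 and ~460, roller 250–310). Lower the last 15 mm feeling for the floor.

```bash
f(){ grep -E "time|ee_pos|wrist|grip" | tr '\n' ' '; echo; }
python3 -m jog '{"slide":[[0,0,0.02],[0,0,0.04],[0,0,0.055],[0,0,0.06],[0,0,0.06]],"spin":[0,0,0,0,0],"gripper":[0.8,0.8,0.8,0.8,0.8]}'|f
python3 -m jog '{"slide":[[0,0,0.007],[0,0,0.007]],"spin":[0,0],"gripper":[0.8,0.8]}'|f
python3 -m jog '{"slide":[[0,0,0.007],[0,0,0.007]],"spin":[0,0],"gripper":[0.8,0.8]}'|f
```

```text
time: 40.45 ee_pos: [0.4946, -0.3422, 0.0011] wrist_force: [0.6, -0.3, -1.9] gripper_width: 0.288 grip_force: 25.0 
time: 40.65 ee_pos: [0.4946, -0.3423, -0.0002] wrist_force: [-0.6, -0.2, -2.7] gripper_width: 0.286 grip_force: 25.0 
time: 40.85 ee_pos: [0.4948, -0.3424, -0.0007] wrist_force: [-3.5, 3.0, 5.2] gripper_width: 0.284 grip_force: 25.0
```

Floor contact (weight transferred, +5 N). Release slowly and lift.

```bash
f(){ grep -E "time|ee_pos|wrist|grip" | tr '\n' ' '; echo; }
python3 -m jog '{"slide":[[0,0,0],[0,0,0],[0,0,0],[0,0,0],[0,0,0]],"spin":[0,0,0,0,0],"gripper":[0.68,0.66,0.62,0.57,0.55]}'|f
python3 -m jog '{"slide":[[0,0,-0.05],[0,0,-0.15],[0,0,-0.35],[0,0,-0.6],[0,0,-0.8],[0,0,-0.9],[0,0,-0.9],[0,0,-0.9],[0,0,-0.9]],"spin":[0,0,0,0,0,0,0,0,0],"gripper":[0.55,0.55,0.55,0.55,0.55,0.55,0.55,0.55,0.55]}'|f
python3 - <<'E'
from ends import *
w=cap('wrist');g=cv2.cvtColor(w['img'],cv2.COLOR_BGR2GRAY).astype(np.float32)
t=np.arange(-.42,-.27,.0005)
for x in(.5,.53,.56,.58):
    q=proj(w,np.c_[np.full_like(t,x),t,np.full_like(t,.016)]).astype(np.float32);v=cv2.remap(g,q[:,:1],q[:,1:],cv2.INTER_LINEAR).ravel();print(x,t[np.where(np.diff((v<60).astype(int)))[0]].round(4))
# R in mixer and bystanders via scene/side differences to the start
for k,f in(('scene','sc0'),('side','si0')):
    c=cap(k);d=cv2.absdiff(cv2.GaussianBlur(c['img'],(5,5),0),cv2.GaussianBlur(cv2.imread(f'pics/{f}.png'),(5,5),0)).max(2)
    n,_,st,_=cv2.connectedComponentsWithStats((d>40).astype(np.uint8));print(k,[s.tolist() for s in st[1:] if s[4]>25])
E
```

```text
time: 41.35 ee_pos: [0.4946, -0.3423, -0.0015] wrist_force: [-0.3, 0.0, -0.0] gripper_width: 0.448 grip_force: 0.0 
time: 42.25 ee_pos: [0.4942, -0.3418, 0.177] wrist_force: [-0.3, -0.8, -0.2] gripper_width: 0.448 grip_force: 0.0 
0.5 [-0.3555 -0.3315]
0.53 [-0.355 -0.331]
0.56 [-0.355 -0.331]
0.58 [-0.355 -0.331]
scene [[25, 0, 150, 117, 5296], [80, 0, 57, 29, 716], [172, 0, 35, 28, 473], [209, 0, 45, 30, 914], [246, 0, 44, 27, 887], [284, 17, 11, 9, 53], [96, 31, 12, 8, 54], [273, 39, 33, 19, 369], [212, 52, 7, 23, 73], [273, 57, 13, 9, 72], [240, 58, 38, 32, 672], [102, 71, 24, 12, 178], [281, 73, 51, 47, 1568], [212, 81, 7, 6, 29], [62, 85, 89, 96, 3690], [249, 95, 13, 12, 46], [265, 103, 32, 26, 517], [131, 125, 98, 47, 1601], [278, 130, 51, 30, 927], [236, 136, 26, 9, 149], [254, 144, 22, 10, 135], [157, 153, 73, 78, 1895], [371, 153, 33, 47, 584], [102, 156, 21, 23, 303], [68, 163, 33, 25, 319], [290, 162, 9, 6, 29], [243, 168, 40, 12, 145], [305, 190, 35, 67, 804], [249, 198, 34, 61, 775], [105, 200, 49, 68, 1366]]
side [[375, 0, 54, 45, 1687], [425, 0, 36, 17, 338], [524, 0, 36, 16, 502], [358, 2, 15, 26, 267], [318, 8, 41, 107, 2956], [472, 12, 14, 5, 48], [482, 18, 35, 12, 243], [442, 30, 28, 14, 149], [396, 44, 26, 66, 845], [420, 49, 9, 20, 68], [458, 67, 15, 49, 437], [407, 108, 8, 28, 126], [458, 126, 7, 22, 112], [388, 144, 29, 97, 1209], [302, 147, 71, 22, 764], [457, 150, 10, 21, 93], [426, 162, 27, 25, 166], [333, 172, 58, 46, 898], [471, 182, 38, 9, 164], [418, 187, 35, 41, 529], [508, 187, 8, 8, 46], [229, 195, 94, 22, 1043], [410, 197, 7, 9, 32], [521, 199, 28, 36, 388], [464, 210, 10, 14, 63], [434, 222, 97, 52, 2620], [210, 230, 103, 27, 1280], [373, 240, 82, 56, 2289], [208, 276, 100, 46, 2044], [389, 283, 14, 15, 93], [547, 290, 13, 18, 169], [402, 299, 108, 59, 3825], [480, 299, 44, 14, 367]]
```

L lies flat, centred and straight in the tray; R shows in the mixer's empty place; no change around the jar. Hand in.

```bash
python3 -c "
from plant import env
print(env.finish_job())"
```

```text
the job is handed in; nothing more can be done
None
```

I rolled both spare rollers more than 1.5 turns each. The one that ran true now lies in the mixer's two empty bearings, the bent one lies flat in the tray, and the job was handed in at about 42 s of the 72 s allowed.

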